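# Clip the magnifier's swing arm onto its pivot post

### The arm

A 6-joint arm with a two-finger parallel gripper is mounted at the origin on the work surface. World frame = base frame: x ahead of the robot, y to its left, z up, the work surface at z = 0. Lengths are in m, angles in rad, forces in N, time in s.
With the tool pointing down it reaches from about 0.35 to 0.925 m from the base axis. Payload 6.4 kg.
Tool frame: the origin (TCP) lies on the centre line of the jaws, within the pads' length; the fingertips stand 22 mm ahead of it and the grasp point (between the pads) lies 3 mm ahead of it (env.tips_ahead is the z of the fingertips in the tool frame, in m); z points along the fingers, y is the line along which they close (so a half turn about z gives the same grasp; the last joint's range is limited). The gripper opens to 85 mm and grips with 20 to 120 N. Pads are 22 mm wide; open, the fingers measure 114 mm over their backs; the gripper's body (76 mm by 85 mm) begins 54 mm behind the grasp point. The pads swing forward as they close: fully open they stand 13 mm farther back than shut.
Start: joints at [-1.436, 0.245, 1.558, -0, 1.339, -0.174], TCP at [0.198, -0.619, 0.228] pointing down, gripper open.
Joint ranges: [-3.13, 3.13], [-1.02, 2.26], [0.13, 2.54], [-0.95, 4.09], [0.21, 2.88], [-2.74, 2.74]. Speed limits (rad/s): [2.57, 2.57, 3.14, 3.14, 3.14, 3.14].

### API

Orientations are given as a 3x3 rotation matrix whose columns are the frame's x, y, z axes.
In Python, from workcell import env gives the robot as it stands.
- The arm moves only by the tool arm_command, never from a script. Its argument "commands" is a list of rows, each an object of numbers: "wx", "wy", "wz": the turn, a rotation vector about the world's x, y, z in degrees; "dx", "dy", "dz": the shift along the world's x, y, z in mm; "grip": the closure in counts, from 0 (fully open) to 255 (shut). A call has 1 to 10 rows; each row is the pose to reach, as a shift and turn from the pose commanded when the call began; what a row does not reach only later rows make up. A row lasts 1/10 s, in which the tool goes at most 50 mm and 8.59 degrees, less where a joint would pass 70% of its speed; a pose out of reach is approached as far as the arm can. A call with a gripper value outside its range is refused whole. The fingers move at their own pace and stop on an object; the grip force is fixed at half the most. Time passes only in rows, so rows that repeat a pose let the fingers close. It gives the time, the measured TCP pose, the force, the opening and the grip force at its end, in the units of the state.
- env.read_state(): the state, without advancing time (a new reading comes with each control period).
- env.read_camera(name): name is "side" or "top"; returns the picture (384x512x3 uint8, red, green, blue); there is no depth.
- env.calibration(name): a dict with "fx", "fy", "cx", "cy" (pixels), "extrinsics" (4x4, takes a point from camera to world coordinates). Camera axes: x right, y down, z forward; pixel columns grow to the right and rows downward; lengths in m; the calibration is good to about 2 mm. A picture is of the moment at which its call begins. calibration takes no time and is no camera call.
- env.finish_job(): hands the job in; it is judged then, once.
The state is a dict: "t": time; "joint_pos": joint angles; "joint_velocities": joint speeds; "tau": joint torques, N m; "tool_pos": TCP position; "tool_rot": TCP orientation; "contact_force": force on the tool from outside, world axes, zero at the start; "torque": the same for the moment, N m; "opening": opening from 0.0 (shut) to 1.0 (fully open); "grasp_force": force on a finger pad.
Only numpy, scipy, OpenCV 4.12 (cv2) and the standard library are available. Lean on these libraries where they do the work, as an engineer would, in place of code of your own. Each camera call takes 0.05 s, during which the arm holds its last target. There are 200 camera calls.

### The job

Refit the retaining clip of the bench magnifier: pick up the fork tool from the blue mat and, with its fork, push the split clip along the stand's metal slide plate until it snaps fully home in the groove of the pivot post, without touching the clip with the gripper. Then stand the fork tool back on its feet on the blue mat and let go of it, and after that push the swing arm round by its upright post until it rests against its stop, with the lens over the circuit board. Leave the spool, the jar and the bottle where they stand.

Things in the scene. Friction and masses are not known exactly. Their poses are not given: they have to be found in the camera images.
- stand: Bolted-down magnifier stand: black foot 220 x 190 x 14 mm, aluminium slide plate on it, pivot post, swing arm under the plate. Origin: on the post's axis at bench level; +x is the level direction in which the clip is pushed, z up. A circuit board, 14 mm high, is fixed at x = y = 145 mm. The stop is a steel pin at x = 58, y = 81 mm.
- post (a point): Steel pivot post, on its axis, 49 mm above the bench: centre of a seated clip (axes as stand). Groove 30 mm across, 13 mm high, directly above the slide plate; over it a head 38 mm wide, top 75 mm above the bench. Slide plate: top 44 mm above the bench, 110 mm wide, runs 165 mm from here along -x to a free end; side lips 5 mm wide, 5 mm high end 45 mm short of here.
- clip_center (a point): Split clip, dark steel, 85 x 62 x 10 mm, about 0.2 kg, flat on the slide plate. Point: centre of its opening, mid-thickness. +x out of the mouth towards the post, z up. Flat back, 50 mm wide, at x = -40 mm; a tail 14 mm wide sticks out of it to x = -55 mm. Sprung jaws reach x = 30 mm, snap behind the post at 10 to 20 N push, then pull the clip home.
- tool_grip (a point): Fork tool, 0.3 kg, 182 mm long, on its feet on the mat. Point: centre of its black handle (90 mm along x, 22 wide, 24 high, open beneath), 46 mm above the underside. +x to the fork, z up. Fork: flat blade at the bottom, 54 mm wide, 8 thick; two prongs reach x = 118 mm, the slot between (26 wide, 29 deep) takes the clip's tail, tips bear on its back. Rear foot ends at x = -64 mm.
- mat: Blue bench mat, fixed, 280 mm (x) by 170 mm (y), 4 mm thick. Origin: centre of its underside, on the bench. The fork tool starts on it and goes back on it, any way round, its handle's centre within 80 mm (x) and 70 mm (y) of the mat's centre.
- swing_post (a point): Upright black post on the swing arm, 22 mm across, from the arm's upper face (34 mm above the bench) to 98 mm. Point: on its axis, 65 mm above the bench, 130 mm from the pivot post's axis about which the arm turns. +x outward along the arm, whose lens (88 mm across) lies centred 65 mm further out. The arm stays where it is left; it takes about 2 N at this post to turn.
- swing_arm (a joint): Angle of the swing arm in rad, grows counter-clockwise seen from above, from 0 to 1.40 at the stop. At 0 the arm points 0.61 rad clockwise of the stand's +x; at the stop 0.79 rad counter-clockwise of it, with the lens over the board.
- spool: Solder spool standing on the bench, 52 mm across, 44 mm high; bystander. Origin: centre of its underside.
- flux_jar: Small jar, 48 mm across, 50 mm high; bystander. Origin: centre of its underside.
- cleaner: Cleaner bottle, 56 mm across, 130 mm high; bystander. Origin: centre of its underside.
Mind the look-alikes: they are no part of the job. Leave any purple look-alike of the part that bears tool_grip alone. There is more than one size of the part that bears clip_center; the job needs the larger.

How it is judged:
On the way, in this order (a step that is already met when the one before it is completed fails the run):
1. the clip has been snapped into the groove of the pivot post (horizontal distance between clip_center and post below 0.004 m and z of clip_center in the frame of post between -0.003 and 0.006 m and angle between clip_center's own z axis and vertical below 0.15 rad), for 0.2 s.
2. the fork tool stands on its feet on the mat again, let go (x of tool_grip in the frame of mat between -0.08 and 0.08 m and y of tool_grip in the frame of mat between -0.07 and 0.07 m and z of tool_grip in the frame of mat below 0.054 m and angle between tool_grip's own z axis and vertical below 0.1 rad and contact force between the fingers and fork_tool below 0.1 N), for 0.2 s.
3. the swing arm has been pushed round against its stop (value of joint swing_arm above 1.35 rad and velocity of joint swing_arm below 0.05 rad/s), for 0.2 s.
At the end, for the whole second after the job is handed in: Clip flat in the groove, its centre within 4 mm of the post axis; fork tool released, on its feet on the mat (handle centre within 80 mm along x, 70 mm along y of the mat centre); swing arm still, at 1.35 rad or more; spool, jar and bottle upright within 20 mm of their start (all of step 1 and all of step 2 and all of step 3 and linear speed of each of fork_tool, clip below 0.02 m/s and distance of each of spool, flux_jar, cleaner from where it was at the start of the episode below 0.02 m and angle between each of spool, flux_jar, cleaner's own z axis and vertical below 0.2 rad); the robot touches nothing.
It fails at once if the gripper or arm touches the clip (contact force between any of the fingers, the arm and clip above 1 N).
It fails at once if the solder spool is shifted more than 20 mm or knocked over (distance of spool from where it was at the start of the episode above 0.02 m or angle between spool's own z axis and vertical above 0.3 rad).
It fails at once if the flux jar is shifted more than 20 mm or knocked over (distance of flux_jar from where it was at the start of the episode above 0.02 m or angle between flux_jar's own z axis and vertical above 0.3 rad).
It fails at once if the cleaner bottle is shifted more than 20 mm or knocked over (distance of cleaner from where it was at the start of the episode above 0.02 m or angle between cleaner's own z axis and vertical above 0.3 rad).
It also fails if it takes over 72 s, if anything falls off the work surface, if the arm or the gripper's body presses on something with over 40 N, if the wrist force passes 120 N, or if a joint passes its speed limit or range.

## Working session

There is one attempt and no reset: what is moved stays moved. The work goes in short steps, Python scripts to look and compute and a tool call to move; the robot and the scene stay as the last step left them, time stands still between calls to the robot, and variables do not carry over. Pictures are saved under pics/ and viewed, at most 10 in all, crops included, and the job is handed in when it is done.

Besides the shell and the picture viewer there is one more tool, called as name([rows], argument=value, ...), one row to a line, values as JSON. arm_command: Moves the arm, as the interface text tells. Its arguments: {"type":"object","properties":{"commands":{"type":"array","items":{"type":"object","properties":{"wx":{"type":"number"},"wy":{"type":"number"},"wz":{"type":"number"},"dx":{"type":"number"},"dy":{"type":"number"},"dz":{"type":"number"},"grip":{"type":"number"}}}}},"required":["commands"]}

```bash
mkdir -p pics
cat > h.py <<'E'
import numpy as np, cv2
from workcell import env
def ray(cam,u,v):
    c=env.calibration(cam);E=np.array(c["extrinsics"])
    d=E[:3,:3]@np.array([(u-c["cx"])/c["fx"],(v-c["cy"])/c["fy"],1.]);return E[:3,3],d
def at(cam,u,v,z):
    o,d=ray(cam,u,v);return o+d*(z-o[2])/d[2]
def px(cam,p):
    c=env.calibration(cam);E=np.linalg.inv(np.array(c["extrinsics"]))
    q=E[:3,:3]@np.array(p)+E[:3,3];return np.round([c["fx"]*q[0]/q[2]+c["cx"],c["fy"]*q[1]/q[2]+c["cy"]],1)
def save(cam,name,box=None,w=800):
    im=env.read_camera(cam)[:,:,::-1]
    if box: im=im[box[1]:box[3],box[0]:box[2]]
    s=min(w/im.shape[1],600/im.shape[0]);cv2.imwrite(f"pics/{name}.png",cv2.resize(im,None,fx=s,fy=s,interpolation=cv2.INTER_CUBIC));print(name,"scale",s)
E
python3 -c "
from h import *
save('top','top0');save('side','side0')
for c in('top','side'):print(env.calibration(c))"
```

```text
top0 scale 1.5625
side0 scale 1.5625
{'fx': 440.6526092868869, 'fy': 440.6526092868869, 'cx': 253.82642892575538, 'cy': 191.56060164573404, 'extrinsics': array([[ 0.01646332, -0.98941098,  0.1442043 ,  0.3098634 ],
       [-0.99978318, -0.01812897, -0.01024417, -0.06722897],
       [ 0.01274997, -0.14400438, -0.98949491,  1.4245728 ],
       [ 0.        ,  0.        ,  0.        ,  1.        ]])}
{'fx': 429.8585889014187, 'fy': 429.8585889014187, 'cx': 246.54304271458184, 'cy': 195.12008148801561, 'extrinsics': array([[-0.88777681, -0.29719277,  0.35146662,  0.04520134],
       [-0.45987324,  0.60459196, -0.6503731 ,  0.75828666],
       [-0.0192077 , -0.73901625, -0.67341372,  0.9418131 ],
       [ 0.        ,  0.        ,  0.        ,  1.        ]])}
```

View pics/top0.png

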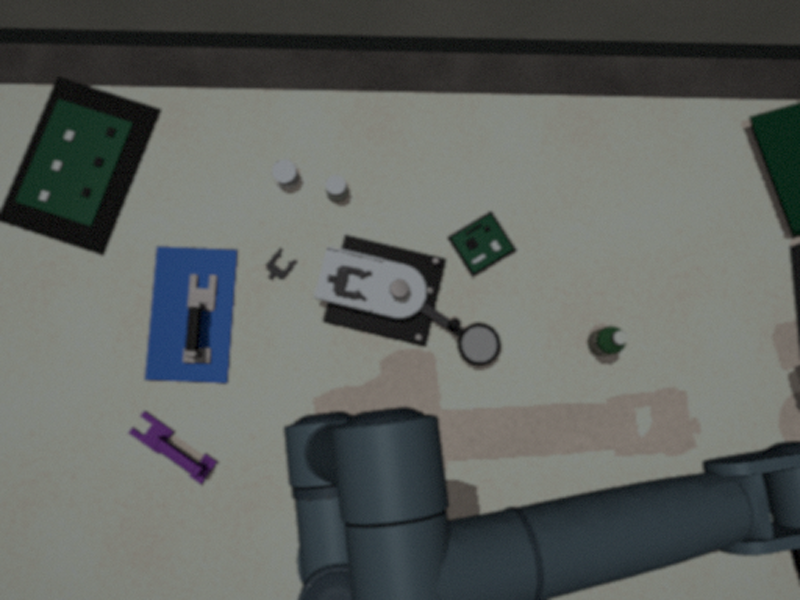

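View pics/side0.png

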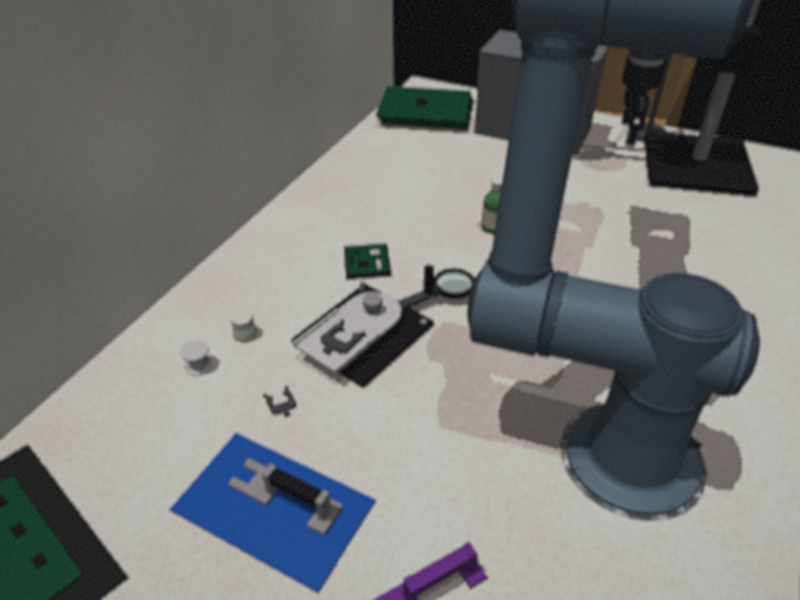

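Top view (800 px scale):
- The grey fork tool is on the mat at (200,320), with its fork pointing up. The purple look-alike at (172,448) is to be left alone.
- There are two clips: one on the slide plate at (350,283), the other smaller and lying on the bench at (282,264). The one on the plate is larger and fits the description.
- The post is at (400,290) and the swing post at (455,325).

I'll confirm with one enlarged crop of each area.

```bash
python3 -c "
from h import *
save('top','cropS',(165,145,325,250));save('top','cropT',(85,150,165,250))"
```

```text
cropS scale 5.0
cropT scale 6.0
```

View pics/cropS.png

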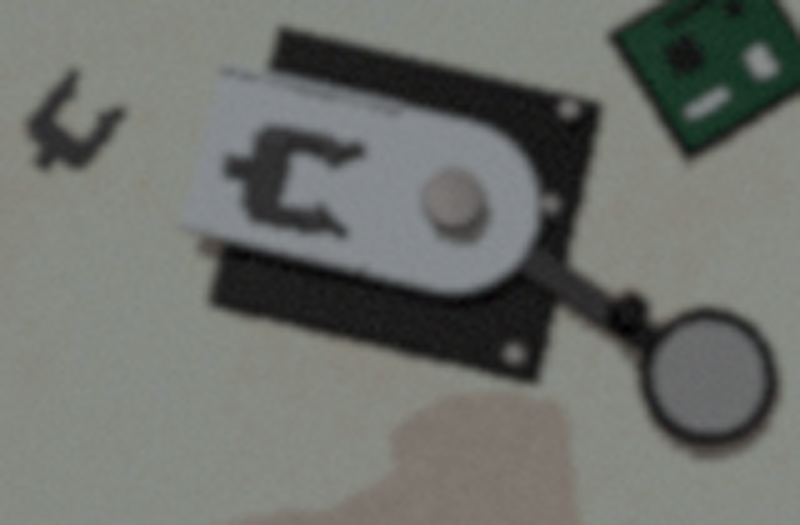

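View pics/cropT.png

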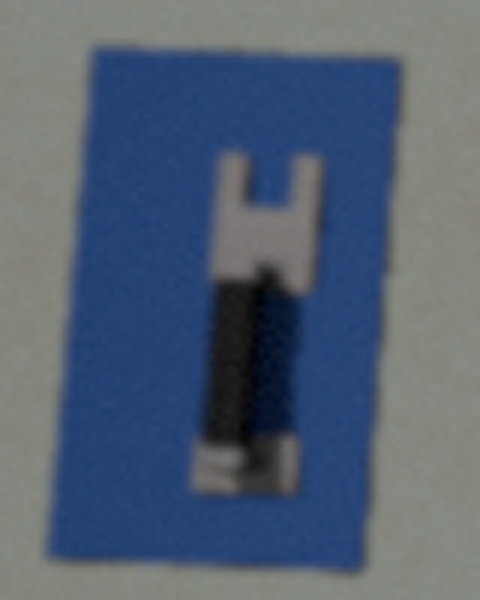

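Enlarged crops: the clip on the plate is the larger one (tail at (228,165), jaw tips at (360,150) and (345,232) in the crop). It sits slightly off the plate axis. The tool crop shows prong tips at (235,152) and (312,155), and handle edges at x≈215–252.

```bash
cat > m.py <<'E'
from h import *
S=lambda u,v,z:at('top',165+u/5,145+v/5,z)
T=lambda u,v,z:at('top',85+u/6,150+v/6,z)
ang=lambda a,b:np.degrees(np.arctan2(b[1]-a[1],b[0]-a[0]))
post=S(454,195,.075);print('post',post)
f=[S(280,28,.014),S(600,103,.014),S(538,382,.014),S(212,305,.014)]
print('foot yaw',ang(f[0],f[1]),ang(f[3],f[2]),ang(f[1],f[2])+90,ang(f[0],f[3])+90, [np.linalg.norm(f[i]-f[i-1]) for i in range(4)])
print('plate yaw',ang(S(218,70,.049),S(400,110,.049)),ang(S(185,230,.044),S(440,295,.044)), 'free end',S(205,150,.046))
tail=S(224,167,.054);ja=S(362,150,.054);jb=S(345,234,.054);b1=S(262,127,.054);b2=S(245,220,.054)
print('clip tail',tail,'jaws',(ja+jb)/2,'yaw',ang(tail,(ja+jb)/2),ang(ja,jb)+90,ang(b1,b2)+90,'len',np.linalg.norm((ja+jb)/2-tail))
t=[T(234,152,.012),T(311,155,.012)];print('tips',t,np.mean(t,0),ang(*t)+90)
h=[T(233,283,.062),T(224,447,.062)];print('handle',h,np.mean(h,0),ang(h[1],h[0]),np.linalg.norm(h[1]-h[0]))
r=[T(192,490,.004),T(300,493,.004)];print('rear',np.mean(r,0),'blade+rear yaw',ang(np.mean(r,0),np.mean(t,0)),np.linalg.norm(np.mean(r,0)-np.mean(t,0)))
m=[T(93,47,.004),T(402,60,.004),T(365,570,.004),T(48,557,.004)];print('mat',np.mean(m,0),ang(m[3],m[0]),ang(m[2],m[1]))
print('swing',S(628,305,.098),ang(post,S(628,305,.098)))
for n,u,v,z in(('spool',286,173,.044),('jar',336,186,.05),('bottle',612,338,.13)):print(n,at('top',u/1.5625,v/1.5625,z))
E
python3 m.py
```

```text
post [ 0.53036127 -0.08693435  0.075     ]
foot yaw -102.36833682652912 -102.31199662787114 258.0831809531721 258.0696516560599 [np.float64(0.18731452140419316), np.float64(0.21516084450729517), np.float64(0.18710324386950455), np.float64(0.2152035129917675)]
plate yaw -101.53068182128806 -103.36276392667656 free end [0.56110851 0.07119121 0.046     ]
clip tail [0.5489876  0.05807516 0.054     ] jaws [ 0.53460869 -0.02390772  0.054     ] yaw -99.94787829265341 259.98419911474184 261.43545936172427 len 0.08323428372311087
tips [array([0.56120786, 0.34024044, 0.012     ]), array([0.56034093, 0.2986562 , 0.012     ])] [0.5607744  0.31944832 0.012     ] -1.1943032555916204
handle [array([0.48343584, 0.32228514, 0.062     ]), array([0.39852228, 0.32189549, 0.062     ])] [0.44097906 0.32209032 0.062     ] 0.2629141835134118 0.08491446113588548
rear [0.37877002 0.325346   0.004     ] blade+rear yaw -1.8559661782783041 0.18227554938645585
mat [0.47885447 0.34119923 0.004     ] -1.1222332492244351 -1.212816547344957
swing [ 0.46100976 -0.19315112  0.098     ] -123.14149273173082
spool [0.77200743 0.15261406 0.044     ]
jar [0.74428809 0.04755231 0.05      ]
bottle [ 0.4320268  -0.48941833  0.13      ]
```

```bash
python3 -c "
from h import *
s=env.read_state()
print(s['t'],s['tool_pos'],np.round(s['tool_rot'],3),s['opening'],env.tips_ahead,s['contact_force'])
print(px('side',[.5304,-.0869,.075]),px('side',[.4425,.3225,.062]),px('side',[.461,-.193,.098]))
save('side','s2',(140,160,300,360))"
```

```text
0.2 [ 0.19750036 -0.61890057  0.22727832] [[ 0.953  0.304 -0.   ]
 [ 0.304 -0.953  0.001]
 [ 0.    -0.001 -1.   ]] 0.99849024406665 0.022 [ 0.06125333 -0.82850954  0.29290612]
[238.2 190.3] [189.2 308.8] [273.8 170.9]
s2 scale 3.0
```

View pics/s2.png

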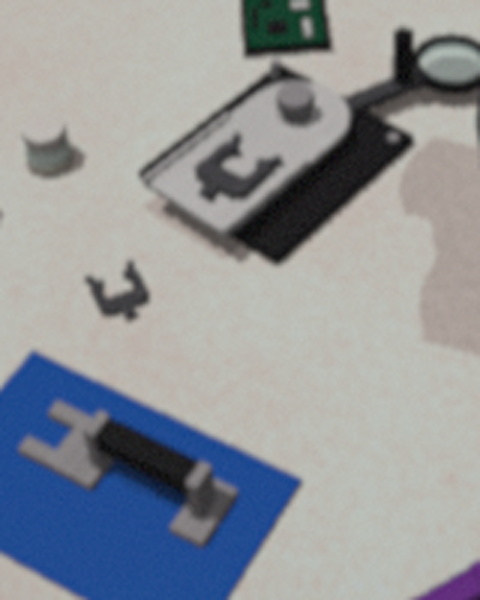

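Projecting my estimates into the side view puts the post at crop (295,91) and the handle at (148,446). Both match what is visible. Moving to the tool.

arm_command([
  {"dx": 30,"dy": 40,"wz": 8},
  {"dx": 60,"dy": 80,"wz": 16},
  {"dx": 90,"dy": 120,"wz": 24},
  {"dx": 120,"dy": 160,"wz": 32},
  {"dx": 150,"dy": 200,"wz": 40},
  {"dx": 180,"dy": 240,"wz": 48},
  {"dx": 200,"dy": 285,"wz": 56},
  {"dx": 220,"dy": 330,"wz": 64},
  {"dx": 235,"dy": 375,"wz": 72},
  {"dx": 250,"dy": 420,"wz": 80},
])

```text
validation failed for argument at $.co...
```

arm_command([
  {"dx": 5,"dy": 45,"wz": 8},
  {"dx": 10,"dy": 90,"wz": 16},
  {"dx": 10,"dy": 138,"wz": 24},
  {"dx": 10,"dy": 186,"wz": 32},
  {"dx": 10,"dy": 234,"wz": 40},
  {"dx": 10,"dy": 282,"wz": 48},
  {"dx": 8,"dy": 330,"wz": 56},
  {"dx": 4,"dy": 378,"wz": 64},
  {"dx": 0,"dy": 425,"wz": 72},
  {"dx": -4,"dy": 471,"wz": 80},
])

```text
validation failed for argument at $.co...
```

arm_command([
  {"dx": -1,"dy": 50,"dz": -20,"wz": 0.8},
  {"dx": -1,"dy": 50,"dz": -60,"wz": 0.8},
  {"dx": -1,"dy": 50,"dz": -80,"wz": 0.8},
  {"dx": -1,"dy": 50,"dz": -80,"wz": 0.8},
])

```text
validation failed for argument at $.co...
```

```bash
python3 -c "
from h import *
s=env.read_state();print(s['t'],s['tool_pos'],np.round(s['tool_rot'],3),np.round(s['joint_pos'],2))"
```

```text
0.25 [ 0.19751091 -0.61900557  0.22747339] [[ 0.953  0.304 -0.   ]
 [ 0.304 -0.953  0.001]
 [ 0.    -0.001 -1.   ]] [-1.44  0.25  1.56  0.    1.34 -0.17]
```

Validation failed, possibly because every field must be present. Retrying one row with all fields.

arm_command([
  {"dx": 30,"dy": 40,"dz": 0,"wx": 0,"wy": 0,"wz": 8,"grip": 0},
])

```text
t: 0.35
tool_pos: [0.2252, -0.5817, 0.2276]
tool_rot: [[0.902, 0.432, -0.001], [0.432, -0.902, -0.001], [-0.001, 0.001, -1.0]]
contact_force: [0.9, 0.9, -1.1]
opening: 0.997
grasp_force: 0.0
```

arm_command([
  {"dx": 30,"dy": 40,"dz": 0,"wx": 0,"wy": 0,"wz": 8,"grip": 0},
  {"dx": 60,"dy": 80,"dz": 0,"wx": 0,"wy": 0,"wz": 16,"grip": 0},
  {"dx": 90,"dy": 120,"dz": 0,"wx": 0,"wy": 0,"wz": 24,"grip": 0},
  {"dx": 120,"dy": 160,"dz": 0,"wx": 0,"wy": 0,"wz": 32,"grip": 0},
  {"dx": 150,"dy": 200,"dz": 0,"wx": 0,"wy": 0,"wz": 40,"grip": 0},
  {"dx": 180,"dy": 240,"dz": 0,"wx": 0,"wy": 0,"wz": 48,"grip": 0},
  {"dx": 200,"dy": 285,"dz": 0,"wx": 0,"wy": 0,"wz": 56,"grip": 0},
  {"dx": 210,"dy": 333,"dz": 0,"wx": 0,"wy": 0,"wz": 64,"grip": 0},
  {"dx": 220,"dy": 380,"dz": 0,"wx": 0,"wy": 0,"wz": 72,"grip": 0},
  {"dx": 225,"dy": 428,"dz": 0,"wx": 0,"wy": 0,"wz": 80,"grip": 0},
])

```text
t: 1.35
tool_pos: [0.4528, -0.1494, 0.2281]
tool_rot: [[-0.276, 0.961, 0.001], [0.961, 0.276, -0.0], [-0.0, 0.0, -1.0]]
contact_force: [0.5, 0.8, -0.5]
opening: 0.998
grasp_force: 0.0
```

arm_command([
  {"dx": 5,"dy": 48,"dz": 0,"wx": 0,"wy": 0,"wz": 8,"grip": 0},
  {"dx": 10,"dy": 96,"dz": 0,"wx": 0,"wy": 0,"wz": 16,"grip": 0},
  {"dx": 10,"dy": 144,"dz": 0,"wx": 0,"wy": 0,"wz": 24,"grip": 0},
  {"dx": 10,"dy": 192,"dz": 0,"wx": 0,"wy": 0,"wz": 32,"grip": 0},
  {"dx": 10,"dy": 240,"dz": 0,"wx": 0,"wy": 0,"wz": 40,"grip": 0},
  {"dx": 8,"dy": 288,"dz": 0,"wx": 0,"wy": 0,"wz": 48,"grip": 0},
  {"dx": 5,"dy": 336,"dz": 0,"wx": 0,"wy": 0,"wz": 56,"grip": 0},
  {"dx": 0,"dy": 384,"dz": -20,"wx": 0,"wy": 0,"wz": 64,"grip": 0},
  {"dx": -5,"dy": 432,"dz": -50,"wx": 0,"wy": 0,"wz": 72,"grip": 0},
  {"dx": -8,"dy": 473,"dz": -80,"wx": 0,"wy": 0,"wz": 72.8,"grip": 0},
])

```text
t: 2.35
tool_pos: [0.4451, 0.316, 0.1538]
tool_rot: [[-1.0, 0.023, 0.002], [0.023, 1.0, 0.001], [-0.002, 0.001, -1.0]]
contact_force: [0.7, 0.4, -0.4]
opening: 0.998
grasp_force: 0.0
```

arm_command([
  {"dx": -2,"dy": 0,"dz": -40,"wx": 0,"wy": 0,"wz": 0,"grip": 0},
  {"dx": -2,"dy": 0,"dz": -80,"wx": 0,"wy": 0,"wz": 0,"grip": 0},
  {"dx": -2,"dy": 0,"dz": -94,"wx": 0,"wy": 0,"wz": 0,"grip": 0},
  {"dx": -2,"dy": 0,"dz": -94,"wx": 0,"wy": 0,"wz": 0,"grip": 0},
  {"dx": -2,"dy": 0,"dz": -94,"wx": 0,"wy": 0,"wz": 0,"grip": 230},
  {"dx": -2,"dy": 0,"dz": -94,"wx": 0,"wy": 0,"wz": 0,"grip": 230},
  {"dx": -2,"dy": 0,"dz": -94,"wx": 0,"wy": 0,"wz": 0,"grip": 230},
  {"dx": -2,"dy": 0,"dz": -94,"wx": 0,"wy": 0,"wz": 0,"grip": 230},
  {"dx": -2,"dy": 0,"dz": -94,"wx": 0,"wy": 0,"wz": 0,"grip": 230},
  {"dx": -2,"dy": 0,"dz": -94,"wx": 0,"wy": 0,"wz": 0,"grip": 230},
])

```text
t: 3.35
tool_pos: [0.4433, 0.3137, 0.06]
tool_rot: [[-1.0, 0.026, 0.0], [0.026, 1.0, 0.0], [-0.0, 0.0, -1.0]]
contact_force: [-0.1, 0.0, -0.6]
opening: 0.1
grasp_force: 0.0
```

arm_command([
  {"dx": 0,"dy": 0,"dz": 0,"wx": 0,"wy": 0,"wz": 0,"grip": 230},
  {"dx": 0,"dy": 0,"dz": 0,"wx": 0,"wy": 0,"wz": 0,"grip": 230},
])

```text
t: 3.55
tool_pos: [0.4431, 0.3137, 0.0597]
tool_rot: [[-1.0, 0.026, -0.0], [0.026, 1.0, -0.0], [0.0, -0.0, -1.0]]
contact_force: [0.3, 0.1, -0.1]
opening: 0.1
grasp_force: 0.0
```

```bash
python3 -c "
from h import *
save('side','s3',(120,240,300,370))
print(px('side',[.4431,.3137,.057]))"
```

```text
s3 scale 4.444444444444445
[191.3 307. ]
```

View pics/s3.png

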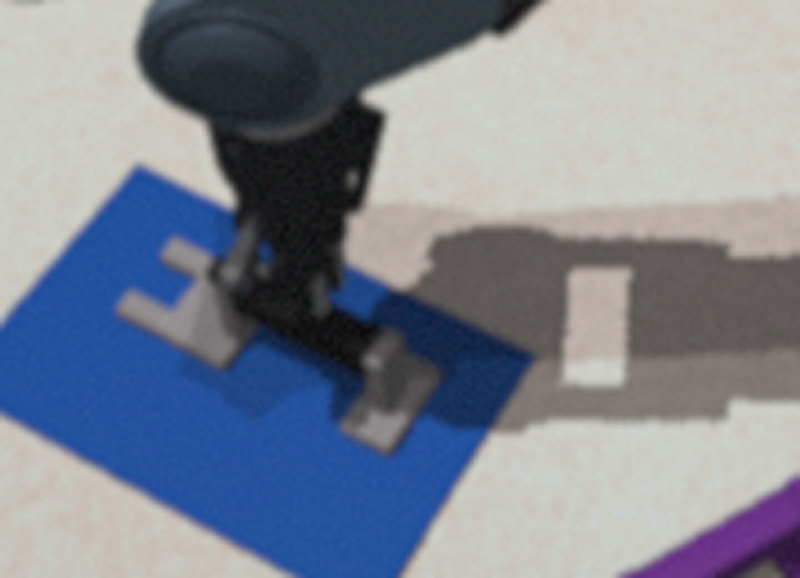

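The side view shows the fingers around or just behind the handle at crop (280,270), but the opening reached its commanded value with no force. Closing fully to test whether anything is held.

arm_command([
  {"dx": 0,"dy": 0,"dz": 0,"wx": 0,"wy": 0,"wz": 0,"grip": 255},
  {"dx": 0,"dy": 0,"dz": 0,"wx": 0,"wy": 0,"wz": 0,"grip": 255},
  {"dx": 0,"dy": 0,"dz": 0,"wx": 0,"wy": 0,"wz": 0,"grip": 255},
  {"dx": 0,"dy": 0,"dz": 0,"wx": 0,"wy": 0,"wz": 0,"grip": 255},
])

```text
t: 4.0
tool_pos: [0.4432, 0.3137, 0.0597]
tool_rot: [[-1.0, 0.026, -0.0], [0.026, 1.0, -0.0], [0.0, -0.0, -1.0]]
contact_force: [-0.2, -0.0, -0.8]
opening: 0.006
grasp_force: 0.0
```

```bash
python3 -c "
from h import *
save('side','s4',(150,260,250,335))
for z in (.04,.057):print((px('side',[.4431,.3137,z])-[150,260])*8,(px('side',[.4431,.3225,z])-[150,260])*8)"
```

```text
s4 scale 8.0
[336. 408.] [320.  431.2]
[330.4 376. ] [313.6 399.2]
```

View pics/s4.png

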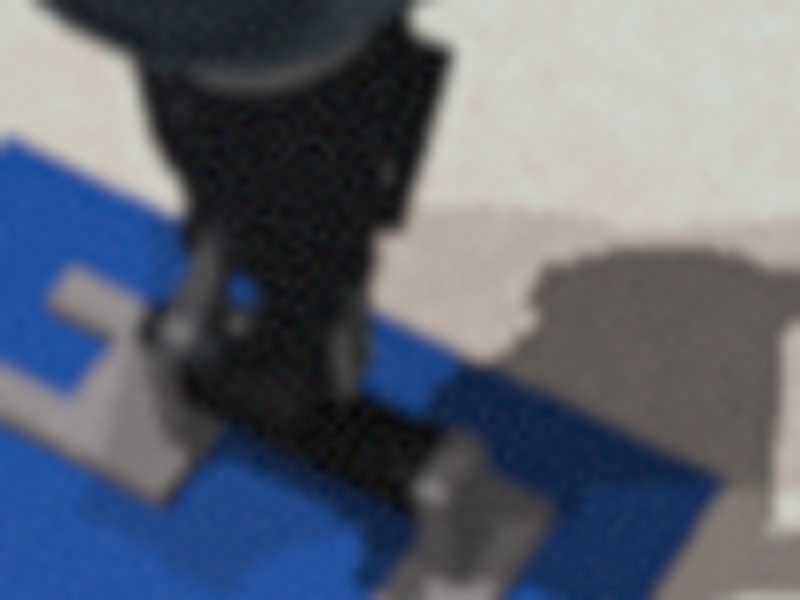

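```bash
python3 -c "
from h import *
save('top','t5',(85,150,165,250))
print((px('top',[.4431,.3137,.057])-[85,150])*6,(px('top',[.4431,.3225,.062])-[85,150])*6)"
```

```text
t5 scale 6.0
[247.8 361.8] [228.  360.6]
```

View pics/t5.png

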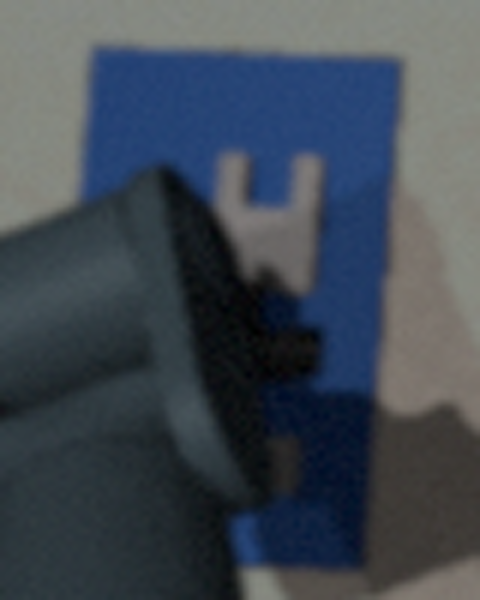

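The top crop shows the tool unmoved (prongs at (234,152)) and the hand occluding the handle. I'll open, rise and re-approach at the corrected pose. The TCP sat 9 mm low in y and 6 mm high because the earlier rows were speed-limited.

arm_command([
  {"dx": 0,"dy": 0,"dz": 40,"wx": 0,"wy": 0,"wz": 0,"grip": 255},
  {"dx": 0,"dy": 0,"dz": 60,"wx": 0,"wy": 0,"wz": 0,"grip": 255},
  {"dx": 0,"dy": 0,"dz": 60,"wx": 0,"wy": 0,"wz": 0,"grip": 255},
])

```text
t: 4.4
tool_pos: [0.4455, 0.3148, 0.1234]
tool_rot: [[-1.0, 0.026, 0.007], [0.026, 1.0, 0.003], [-0.006, 0.003, -1.0]]
contact_force: [-0.3, -0.2, 0.4]
opening: 0.0
grasp_force: 0.0
```

```bash
python3 -c "
from h import *
save('side','s6',(130,220,290,350))
s=env.read_state();p=s['tool_pos'];print(p,s['contact_force'],(px('side',p)-[130,220])*4.615,(px('side',p-[0,0,.022])-[130,220])*4.615)"
```

```text
s6 scale 4.615384615384615
[0.44421453 0.31418172 0.12127932] [-0.06777616  0.21676713  0.63596958] [266.747 328.588] [271.362  353.9705]
```

View pics/s6.png

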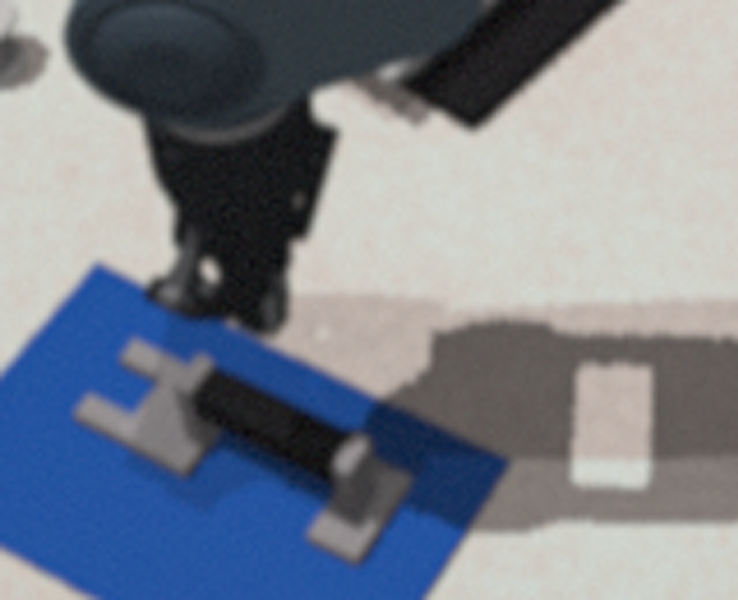

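The side view shows the tool unmoved on the mat. The finger blobs at (170,295) and (265,320) lie higher than the tip position I predicted, (271,354). I'll locate the fingertips numerically by differencing shut and open pictures.

```bash
python3 -c "
from h import *
s=env.read_state();print(s['tool_pos'])
for c in('top','side'):np.save(c+'_shut.npy',env.read_camera(c))"
```

```text
[0.44421453 0.31418172 0.12127932]
```

arm_command([
  {"dx": 0,"dy": 0,"dz": 0,"wx": 0,"wy": 0,"wz": 0,"grip": 0},
  {"dx": 0,"dy": 0,"dz": 0,"wx": 0,"wy": 0,"wz": 0,"grip": 0},
  {"dx": 0,"dy": 0,"dz": 0,"wx": 0,"wy": 0,"wz": 0,"grip": 0},
  {"dx": 0,"dy": 0,"dz": 0,"wx": 0,"wy": 0,"wz": 0,"grip": 0},
  {"dx": 0,"dy": 0,"dz": 0,"wx": 0,"wy": 0,"wz": 0,"grip": 0},
  {"dx": 0,"dy": 0,"dz": 0,"wx": 0,"wy": 0,"wz": 0,"grip": 0},
])

```text
t: 5.15
tool_pos: [0.4432, 0.3137, 0.1197]
tool_rot: [[-1.0, 0.026, -0.0], [0.026, 1.0, -0.0], [0.0, -0.0, -1.0]]
contact_force: [-0.2, 0.1, -0.1]
opening: 0.991
grasp_force: 0.0
```

```bash
python3 -c "
from h import *
s=env.read_state();p=s['tool_pos'];print(p,s['opening'])
for c in('top','side'):
    b=env.read_camera(c);a=np.load(c+'_shut.npy');np.save(c+'_open.npy',b)
    g=lambda i:cv2.GaussianBlur(i,(3,3),0).astype(int).sum(2)
    d=g(b)-g(a)
    for n,m in(('darker when open',d<-60),('lighter when open',d>60)):
        k,l,st,ce=cv2.connectedComponentsWithStats(m.astype(np.uint8))
        print(c,n,[(st[i].tolist(),np.round(ce[i]).tolist()) for i in range(1,k) if st[i][4]>8])
    for dy in(-.05,0,.05):
        for z in (-.022,0.,.05):print(c,'dy',dy,'z',z,px(c,p+[0,dy,z]))
"
```

```text
[0.44318187 0.31368093 0.1196853 ] 0.991026720618501
top darker when open [([133, 202, 7, 10, 60], [136.0, 207.0])]
top lighter when open [([134, 218, 6, 4, 15], [137.0, 220.0])]
top dy -0.05 z -0.022 [139.2 209.2]
top dy -0.05 z 0.0 [137.4 208.4]
top dy -0.05 z 0.05 [133.1 206.6]
top dy 0 z -0.022 [122.6 208.9]
top dy 0 z 0.0 [120.5 208.1]
top dy 0 z 0.05 [115.5 206.2]
top dy 0.05 z -0.022 [106.  208.6]
top dy 0.05 z 0.0 [103.6 207.8]
top dy 0.05 z 0.05 [ 97.9 205.9]
side darker when open [([197, 238, 13, 38, 280], [202.0, 256.0]), ([158, 274, 21, 30, 385], [167.0, 289.0]), ([217, 298, 7, 6, 24], [220.0, 300.0]), ([204, 316, 3, 3, 9], [205.0, 317.0]), ([196, 328, 15, 12, 101], [202.0, 334.0])]
side lighter when open [([178, 265, 18, 31, 329], [188.0, 282.0]), ([173, 277, 3, 4, 10], [174.0, 278.0]), ([177, 277, 5, 6, 24], [179.0, 279.0]), ([172, 284, 5, 6, 25], [174.0, 287.0]), ([177, 301, 3, 4, 10], [178.0, 302.0])]
side dy -0.05 z -0.022 [200.8 281.3]
side dy -0.05 z 0.0 [199.9 275.7]
side dy -0.05 z 0.05 [197.9 262.3]
side dy 0 z -0.022 [189.4 297.1]
side dy 0 z 0.0 [188.3 291.6]
side dy 0 z 0.05 [185.8 278.3]
side dy 0.05 z -0.022 [177.2 314. ]
side dy 0.05 z 0.0 [175.9 308.5]
side dy 0.05 z 0.05 [172.9 295.4]
```

Shut tips appear near the predicted pixel (189,297), though perhaps a bit high. I'll re-approach centred on the handle and about 14 mm lower, then close and read the opening.

arm_command([
  {"dx": 0,"dy": 9,"dz": -20,"wx": 0,"wy": 0,"wz": 0,"grip": 0},
  {"dx": 0,"dy": 9,"dz": -45,"wx": 0,"wy": 0,"wz": 0,"grip": 0},
  {"dx": 0,"dy": 9,"dz": -65,"wx": 0,"wy": 0,"wz": 0,"grip": 0},
  {"dx": 0,"dy": 9,"dz": -74,"wx": 0,"wy": 0,"wz": 0,"grip": 0},
  {"dx": 0,"dy": 9,"dz": -74,"wx": 0,"wy": 0,"wz": 0,"grip": 0},
])

```text
t: 5.75
tool_pos: [0.4423, 0.3222, 0.0445]
tool_rot: [[-1.0, 0.026, -0.003], [0.026, 1.0, -0.001], [0.003, -0.001, -1.0]]
contact_force: [-0.5, 0.7, -0.7]
opening: 0.999
grasp_force: 0.0
```

arm_command([
  {"dx": 0,"dy": 0,"dz": 0,"wx": 0,"wy": 0,"wz": 0,"grip": 200},
  {"dx": 0,"dy": 0,"dz": 0,"wx": 0,"wy": 0,"wz": 0,"grip": 255},
  {"dx": 0,"dy": 0,"dz": 0,"wx": 0,"wy": 0,"wz": 0,"grip": 255},
  {"dx": 0,"dy": 0,"dz": 0,"wx": 0,"wy": 0,"wz": 0,"grip": 255},
  {"dx": 0,"dy": 0,"dz": 0,"wx": 0,"wy": 0,"wz": 0,"grip": 255},
  {"dx": 0,"dy": 0,"dz": 0,"wx": 0,"wy": 0,"wz": 0,"grip": 255},
  {"dx": 0,"dy": 0,"dz": 0,"wx": 0,"wy": 0,"wz": 0,"grip": 255},
  {"dx": 0,"dy": 0,"dz": 0,"wx": 0,"wy": 0,"wz": 0,"grip": 255},
])

```text
t: 6.55
tool_pos: [0.4436, 0.3231, 0.0465]
tool_rot: [[-1.0, 0.026, 0.001], [0.026, 1.0, 0.001], [-0.001, 0.001, -1.0]]
contact_force: [-1.5, 1.2, 6.5]
opening: 0.237
grasp_force: 59.9
```

Gripped: 59.9 N at opening 0.237. Lifting and carrying the tool to a pose behind the clip's tail.

arm_command([
  {"dx": 0,"dy": 0,"dz": 30,"wx": 0,"wy": 0,"wz": 0,"grip": 255},
  {"dx": 0,"dy": 0,"dz": 75,"wx": 0,"wy": 0,"wz": 0,"grip": 255},
  {"dx": 15,"dy": -10,"dz": 75,"wx": 0,"wy": 0,"wz": -8,"grip": 255},
  {"dx": 35,"dy": -20,"dz": 75,"wx": 0,"wy": 0,"wz": -16,"grip": 255},
  {"dx": 50,"dy": -30,"dz": 75,"wx": 0,"wy": 0,"wz": -24,"grip": 255},
  {"dx": 65,"dy": -40,"dz": 75,"wx": 0,"wy": 0,"wz": -32,"grip": 255},
  {"dx": 80,"dy": -50,"dz": 75,"wx": 0,"wy": 0,"wz": -40,"grip": 255},
  {"dx": 95,"dy": -60,"dz": 75,"wx": 0,"wy": 0,"wz": -48,"grip": 255},
  {"dx": 110,"dy": -70,"dz": 75,"wx": 0,"wy": 0,"wz": -56,"grip": 255},
  {"dx": 110,"dy": -70,"dz": 75,"wx": 0,"wy": 0,"wz": -56,"grip": 255},
])

```text
t: 7.55
tool_pos: [0.5538, 0.2511, 0.1194]
tool_rot: [[-0.535, 0.845, -0.001], [0.845, 0.535, -0.001], [-0.0, -0.002, -1.0]]
contact_force: [0.7, -0.7, -3.3]
opening: 0.242
grasp_force: 60.0
```

```bash
python3 -c "
from h import *
s=env.read_state();print(s['tool_pos'],s['contact_force'],s['torque'],s['opening'])
import math
print('yaw',math.degrees(math.atan2(-s['tool_rot'][1][0],-s['tool_rot'][0][0])))"
```

```text
[0.55383141 0.25113511 0.11944834] [ 0.70364963 -0.73192616 -3.25410227] [ 0.05858248  0.01974395 -0.00603917] 0.24213888956551663
yaw -57.68062920701398
```

arm_command([
  {"dx": 5,"dy": -10,"dz": 0,"wx": 0,"wy": 0,"wz": -8,"grip": 255},
  {"dx": 10,"dy": -20,"dz": 0,"wx": 0,"wy": 0,"wz": -16,"grip": 255},
  {"dx": 15,"dy": -30,"dz": 0,"wx": 0,"wy": 0,"wz": -24,"grip": 255},
  {"dx": 20,"dy": -43,"dz": 0,"wx": 0,"wy": 0,"wz": -32,"grip": 255},
  {"dx": 26,"dy": -55,"dz": 0,"wx": 0,"wy": 0,"wz": -40,"grip": 255},
  {"dx": 26,"dy": -63,"dz": 0,"wx": 0,"wy": 0,"wz": -44.2,"grip": 255},
  {"dx": 26,"dy": -63,"dz": -15,"wx": 0,"wy": 0,"wz": -44.2,"grip": 255},
  {"dx": 26,"dy": -63,"dz": -15,"wx": 0,"wy": 0,"wz": -44.2,"grip": 255},
  {"dx": 26,"dy": -63,"dz": -15,"wx": 0,"wy": 0,"wz": -44.2,"grip": 255},
])

```text
t: 8.45
tool_pos: [0.5777, 0.1901, 0.104]
tool_rot: [[0.201, 0.98, -0.003], [0.98, -0.201, -0.0], [-0.001, -0.003, -1.0]]
contact_force: [0.2, 0.3, -2.3]
opening: 0.235
grasp_force: 59.9
```

```bash
python3 -c "
from h import *
s=env.read_state();print(s['tool_pos'],s['contact_force'])
a=env.read_camera('side')[:,:,::-1][180:250,165:265]
b=env.read_camera('top')[:,:,::-1][155:225,155:255]
cv2.imwrite('pics/both.png',np.vstack([cv2.resize(x,(420,294),interpolation=cv2.INTER_CUBIC) for x in(b,a)]))"
```

```text
[0.57770011 0.19013383 0.1039868 ] [ 0.2136304  0.3384266 -2.3312338]
```

View pics/both.png

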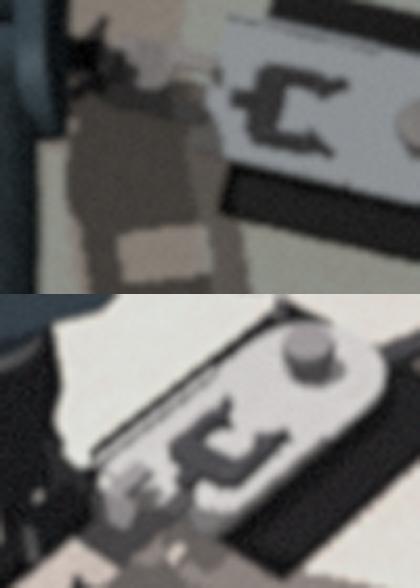

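The last picture shows, in the top panel, the clip tail at (235,98) and fork prong ends near (218,72). In the side panel the tail is at (185,487). I'll check the predicted positions numerically.

```bash
cat >> h.py <<'E'
P=np.array([.5304,-.0869]);Y=np.radians(-101.9);D=np.array([np.cos(Y),np.sin(Y)]);N=np.array([-D[1],D[0]])
def stand(p):
    q=np.array(p[:2])-P;return np.round(1000*np.array([q@D,q@N]),1)
E
python3 -c "
from h import *
s=env.read_state();p=s['tool_pos'];R=np.array(s['tool_rot']);print(stand(p))
u=-R[:,0];w=-R[:,1]
for l in(-.027,-.013,.013,.027):
    q=p+.1172*u+l*w+[0,0,-.0345];print(l,stand(q),'top',(px('top',q)-[155,155])*4.2,'side',(px('side',q)-[165,180])*4.2+[0,294])
t=at('top',155+233/4.2,155+98/4.2,.054);print('tail',t,stand(t));
t=at('side',165+183/4.2,180+193/4.2,.05);print('tail side',t,stand(t))
h=at('side',165+309/4.2,180+45/4.2,.075);print('post side',h)
"
```

```text
[-281.1   -9.8]
-0.027 [-164.1   17.8] top [213.36  50.82] side [131.46 457.8 ]
-0.013 [-164.     3.8] top [209.16  68.88] side [146.16 467.04]
0.013 [-163.9  -22.2] top [201.18 102.48] side [174.72 484.26]
0.027 [-163.8  -36.2] top [196.56 120.54] side [190.26 493.92]
tail [0.54924071 0.05595258 0.054     ] [-143.7  -11. ]
tail side [0.5479716  0.06131886 0.05      ] [-148.7  -13.4]
post side [ 0.52840986 -0.08580838  0.075     ]
```

arm_command([
  {"dx": -1.6,"dy": -7.8,"dz": 0,"wx": 0,"wy": 0,"wz": 0,"grip": 255},
  {"dx": -1.6,"dy": -7.8,"dz": -8,"wx": 0,"wy": 0,"wz": 0,"grip": 255},
  {"dx": -1.6,"dy": -7.8,"dz": -13,"wx": 0,"wy": 0,"wz": 0,"grip": 255},
  {"dx": -1.6,"dy": -7.8,"dz": -15,"wx": 0,"wy": 0,"wz": 0,"grip": 255},
  {"dx": -1.6,"dy": -7.8,"dz": -15,"wx": 0,"wy": 0,"wz": 0,"grip": 255},
])

```text
t: 9.05
tool_pos: [0.5771, 0.1819, 0.09]
tool_rot: [[0.203, 0.979, -0.001], [0.979, -0.203, -0.0], [-0.0, -0.001, -1.0]]
contact_force: [-0.8, 0.3, -3.0]
opening: 0.239
grasp_force: 60.0
```

arm_command([
  {"dx": 0,"dy": 0,"dz": -1,"wx": 0,"wy": 0,"wz": 0,"grip": 255},
  {"dx": 0,"dy": 0,"dz": -1,"wx": 0,"wy": 0,"wz": 0,"grip": 255},
])

```text
t: 9.25
tool_pos: [0.5777, 0.182, 0.0898]
tool_rot: [[0.203, 0.979, 0.0], [0.979, -0.203, 0.0], [0.0, 0.0, -1.0]]
contact_force: [0.2, 0.1, -3.3]
opening: 0.232
grasp_force: 60.0
```

arm_command([
  {"dx": 0,"dy": 0,"dz": -0.6,"wx": 0,"wy": 0,"wz": 0,"grip": 255},
  {"dx": 0,"dy": 0,"dz": -0.6,"wx": 0,"wy": 0,"wz": 0,"grip": 255},
])

```text
t: 9.45
tool_pos: [0.5776, 0.1819, 0.0892]
tool_rot: [[0.203, 0.979, 0.0], [0.979, -0.203, 0.0], [0.0, 0.0, -1.0]]
contact_force: [0.6, 0.6, -3.2]
opening: 0.239
grasp_force: 60.0
```

arm_command([
  {"dx": 0,"dy": 0,"dz": -1.2,"wx": 0,"wy": 0,"wz": 0,"grip": 255},
  {"dx": -1,"dy": -5,"dz": -1.2,"wx": 0,"wy": 0,"wz": 0,"grip": 255},
  {"dx": -2,"dy": -10,"dz": -1.2,"wx": 0,"wy": 0,"wz": 0,"grip": 255},
  {"dx": -3,"dy": -15,"dz": -1.2,"wx": 0,"wy": 0,"wz": 0,"grip": 255},
  {"dx": -3,"dy": -15,"dz": -1.2,"wx": 0,"wy": 0,"wz": 0,"grip": 255},
])

```text
t: 9.95
tool_pos: [0.5745, 0.1661, 0.0879]
tool_rot: [[0.204, 0.979, -0.0], [0.979, -0.204, -0.0], [-0.0, -0.0, -1.0]]
contact_force: [-0.2, -0.3, -3.3]
opening: 0.239
grasp_force: 60.0
```

arm_command([
  {"dx": -0.6,"dy": -3,"dz": 0,"wx": 0,"wy": 0,"wz": 0,"grip": 255},
  {"dx": -1.2,"dy": -6,"dz": 0,"wx": 0,"wy": 0,"wz": 0,"grip": 255},
  {"dx": -1.2,"dy": -6,"dz": 0,"wx": 0,"wy": 0,"wz": 0,"grip": 255},
])

```text
t: 10.25
tool_pos: [0.5734, 0.1606, 0.088]
tool_rot: [[0.203, 0.979, 0.0], [0.979, -0.203, -0.0], [-0.0, 0.0, -1.0]]
contact_force: [0.0, -0.4, -2.8]
opening: 0.234
grasp_force: 60.0
```

```bash
cat > clip.py <<'E'
from h import *
import sys
im=env.read_camera('top').astype(int);g=im.sum(2)
# dark pixels inside plate near expected area
c0=np.array([165+290/5,145+180/5]);M=np.zeros(g.shape,np.uint8)
poly=[px('top',[*(P+a*D+l*N),.05]) for a,l in((-.155,-.044),(-.155,.044),(-.018,.044),(-.018,-.044))]
cv2.fillPoly(M,[np.int32(np.round(poly))],1)
pl=np.median(g[M>0]);d=((g<.62*pl)&(M>0)).astype(np.uint8)
k,l,st,ce=cv2.connectedComponentsWithStats(d)
for i in range(1,k):
    if st[i][4]>15:
        ys,xs=np.where(l==i);q=np.array([stand(at('top',x,y,.054)) for x,y in zip(xs,ys)])
        v=np.linalg.eigh(np.cov(q.T))[1][:,-1]
        print('n',len(q),'mean',q.mean(0).round(1),'along',q[:,0].min(),q[:,0].max(),'lat',q[:,1].min(),q[:,1].max())
s=env.read_state();p=s['tool_pos'];print('tcp',stand(p),p[2].round(4),'tip',stand(p-.1172*np.array(s['tool_rot'])[:,0]),'F stand',np.round([np.array(s['contact_force'])[:2]@D,np.array(s['contact_force'])[:2]@N,s['contact_force'][2]],1))
E
python3 clip.py
```

```text
n 349 mean [-116.3  -15. ] along -154.7 -64.5 lat -46.1 21.1
tcp [-251.2   -9. ] 0.088 tip [-134.    -8.6] F stand [ 1.  -0.1 -2.8]
```

arm_command([
  {"dx": -0.8,"dy": -4,"dz": 0,"wx": 0,"wy": 0,"wz": 0,"grip": 255},
  {"dx": 0.5,"dy": -8.5,"dz": 0,"wx": 0,"wy": 0,"wz": 0,"grip": 255},
  {"dx": 1.6,"dy": -13,"dz": 0,"wx": 0,"wy": 0,"wz": 0,"grip": 255},
  {"dx": 2.7,"dy": -17,"dz": 0,"wx": 0,"wy": 0,"wz": 0,"grip": 255},
  {"dx": 3.7,"dy": -21,"dz": 0,"wx": 0,"wy": 0,"wz": 0,"grip": 255},
  {"dx": 3.7,"dy": -21,"dz": 0,"wx": 0,"wy": 0,"wz": 0,"grip": 255},
])

```text
t: 10.9
tool_pos: [0.5773, 0.1391, 0.0879]
tool_rot: [[0.203, 0.979, 0.0], [0.979, -0.203, -0.001], [-0.001, 0.0, -1.0]]
contact_force: [0.5, 0.6, -3.7]
opening: 0.238
grasp_force: 60.0
```

```bash
sed -i "s/^        v=.*/        e=q[:,0].max();b=q[q[:,0]>e-28];print('front 28mm: mean lat',b[:,1].mean().round(1),'range',b[:,1].min(),b[:,1].max(),[q[(q[:,0]>e-k-7)\&(q[:,0]<=e-k)][:,1].mean().round(1) for k in range(0,70,7)])/" clip.py; python3 clip.py
```

```text
front 28mm: mean lat -0.0 range -29.6 27.5 [np.float64(1.5), np.float64(1.3), np.float64(-1.0), np.float64(-1.4), np.float64(0.8), np.float64(-1.3), np.float64(-2.1), np.float64(-2.6), np.float64(-4.6), np.float64(-9.2)]
n 356 mean [-105.9   -9.9] along -154.7 -46.9 lat -45.8 28.5
tcp [-231.1   -0.8] 0.0879 tip [-113.9   -0.5] F stand [-1.1 -0.5 -4.2]
```

arm_command([
  {"dx": -1,"dy": -5,"dz": 0,"wx": 0,"wy": 0,"wz": 0,"grip": 255},
  {"dx": -2,"dy": -10,"dz": 0,"wx": 0,"wy": 0,"wz": 0,"grip": 255},
  {"dx": -3.1,"dy": -15,"dz": 0,"wx": 0,"wy": 0,"wz": 0,"grip": 255},
  {"dx": -4.2,"dy": -20,"dz": 0,"wx": 0,"wy": 0,"wz": 0,"grip": 255},
  {"dx": -5.2,"dy": -25,"dz": 0,"wx": 0,"wy": 0,"wz": 0,"grip": 255},
  {"dx": -6.2,"dy": -29.5,"dz": 0,"wx": 0,"wy": 0,"wz": 0,"grip": 255},
  {"dx": -6.2,"dy": -29.5,"dz": 0,"wx": 0,"wy": 0,"wz": 0,"grip": 255},
])

```text
t: 11.65
tool_pos: [0.5707, 0.1096, 0.0879]
tool_rot: [[0.203, 0.979, -0.0], [0.979, -0.203, -0.001], [-0.001, -0.0, -1.0]]
contact_force: [0.2, -0.1, -4.0]
opening: 0.242
grasp_force: 60.0
```

```bash
python3 clip.py
```

```text
front 28mm: mean lat -27.0 range -46.1 3.6 [np.float64(-30.4), np.float64(-30.8), np.float64(-28.4), np.float64(-21.4), np.float64(-19.6), np.float64(-17.9), np.float64(nan), np.float64(nan), np.float64(nan), np.float64(nan)]
n 158 mean [-138.6  -23.5] along -155.3 -114.9 lat -46.1 8.4
front 28mm: mean lat 0.7 range -28.8 26.2 [np.float64(15.5), np.float64(-5.6), np.float64(-1.6), np.float64(0.6), np.float64(3.0), np.float64(-0.8), np.float64(-0.2), np.float64(-3.8), np.float64(-4.2), np.float64(-10.4)]
n 195 mean [-62.9  -2.5] along -93.4 -17.7 lat -29.6 26.5
tcp [-200.9   -1.1] 0.0878 tip [-83.7  -0.8] F stand [-0.2 -1.1 -2.9]clip.py:13: RuntimeWarning: Mean of empty slice.
  e=q[:,0].max();b=q[q[:,0]>e-28];print('front 28mm: mean lat',b[:,1].mean().round(1),'range',b[:,1].min(),b[:,1].max(),[q[(q[:,0]>e-k-7)&(q[:,0]<=e-k)][:,1].mean().round(1) for k in range(0,70,7)])
  ret = ret.dtype.type(ret / rcount)
```

arm_command([
  {"dx": -0.8,"dy": -4,"dz": 0,"wx": 0,"wy": 0,"wz": 0,"grip": 255},
  {"dx": -1.6,"dy": -8,"dz": 0,"wx": 0,"wy": 0,"wz": 0,"grip": 255},
  {"dx": -2.5,"dy": -12,"dz": 0,"wx": 0,"wy": 0,"wz": 0,"grip": 255},
  {"dx": -3.3,"dy": -16,"dz": 0,"wx": 0,"wy": 0,"wz": 0,"grip": 255},
  {"dx": -3.3,"dy": -16,"dz": 0,"wx": 0,"wy": 0,"wz": 0,"grip": 255},
])

```text
t: 12.2
tool_pos: [0.5674, 0.0937, 0.0879]
tool_rot: [[0.203, 0.979, -0.0], [0.979, -0.203, -0.0], [-0.001, -0.0, -1.0]]
contact_force: [0.1, 0.6, -3.2]
opening: 0.238
grasp_force: 60.0
```

arm_command([
  {"dx": -0.6,"dy": -3,"dz": 0,"wx": 0,"wy": 0,"wz": 0,"grip": 255},
  {"dx": -1.2,"dy": -6,"dz": 0,"wx": 0,"wy": 0,"wz": 0,"grip": 255},
  {"dx": -1.6,"dy": -8,"dz": 0,"wx": 0,"wy": 0,"wz": 0,"grip": 255},
  {"dx": -1.6,"dy": -8,"dz": 0,"wx": 0,"wy": 0,"wz": 0,"grip": 255},
])

```text
t: 12.6
tool_pos: [0.5667, 0.0885, 0.0889]
tool_rot: [[0.204, 0.979, 0.002], [0.979, -0.204, 0.005], [0.005, 0.001, -1.0]]
contact_force: [2.1, 9.6, -0.3]
opening: 0.24
grasp_force: 60.3
```

```bash
python3 -W ignore clip.py
```

```text
front 28mm: mean lat -17.3 range -30.2 4.0 [np.float64(-24.5), np.float64(-21.7), np.float64(-17.9), np.float64(-12.7), np.float64(-10.2), np.float64(-1.3), np.float64(-7.9), np.float64(-3.7), np.float64(26.8), np.float64(nan)]
n 192 mean [-136.3   -8.9] along -156.0 -99.5 lat -44.8 44.3
front 28mm: mean lat -8.6 range -28.5 13.7 [np.float64(2.4), np.float64(-15.7), np.float64(-10.7), np.float64(-4.4), np.float64(-2.7), np.float64(nan), np.float64(nan), np.float64(nan), np.float64(nan), np.float64(nan)]
n 46 mean [-55.   -8.5] along -69.5 -40.9 lat -28.5 13.7
tcp [-179.1   -0.7] 0.0888 tip [-61.9  -0.5] F stand [-10.3  -1.    0.1]
```

arm_command([
  {"dx": -0.4,"dy": -2,"dz": 0,"wx": 0,"wy": 0,"wz": 0,"grip": 255},
  {"dx": -0.8,"dy": -4,"dz": 0,"wx": 0,"wy": 0,"wz": 0,"grip": 255},
  {"dx": -1,"dy": -5,"dz": 0,"wx": 0,"wy": 0,"wz": 0,"grip": 255},
])

```text
t: 12.95
tool_pos: [0.5658, 0.0837, 0.0889]
tool_rot: [[0.204, 0.979, 0.002], [0.979, -0.204, 0.005], [0.005, 0.001, -1.0]]
contact_force: [0.9, 10.7, -0.2]
opening: 0.242
grasp_force: 60.4
```

arm_command([
  {"dx": -0.4,"dy": -2,"dz": 0,"wx": 0,"wy": 0,"wz": 0,"grip": 255},
  {"dx": -0.8,"dy": -4,"dz": 0,"wx": 0,"wy": 0,"wz": 0,"grip": 255},
  {"dx": -0.8,"dy": -4,"dz": 0,"wx": 0,"wy": 0,"wz": 0,"grip": 255},
])

```text
t: 13.25
tool_pos: [0.5643, 0.0783, 0.0882]
tool_rot: [[0.203, 0.979, 0.001], [0.979, -0.203, 0.002], [0.002, 0.0, -1.0]]
contact_force: [0.5, 5.4, -2.1]
opening: 0.239
grasp_force: 60.1
```

arm_command([
  {"dx": -0.4,"dy": -2,"dz": 0,"wx": 0,"wy": 0,"wz": 0,"grip": 255},
  {"dx": -0.8,"dy": -4,"dz": 0,"wx": 0,"wy": 0,"wz": 0,"grip": 255},
  {"dx": -0.8,"dy": -4,"dz": 0,"wx": 0,"wy": 0,"wz": 0,"grip": 255},
])

```text
t: 13.55
tool_pos: [0.5631, 0.073, 0.0877]
tool_rot: [[0.203, 0.979, -0.001], [0.979, -0.203, -0.0], [-0.001, -0.001, -1.0]]
contact_force: [-0.8, 1.6, -2.8]
opening: 0.237
grasp_force: 60.0
```

arm_command([
  {"dx": -0.4,"dy": -2,"dz": 0,"wx": 0,"wy": 0,"wz": 0,"grip": 255},
  {"dx": -0.8,"dy": -4,"dz": 0,"wx": 0,"wy": 0,"wz": 0,"grip": 255},
  {"dx": -0.8,"dy": -4,"dz": 0,"wx": 0,"wy": 0,"wz": 0,"grip": 255},
])

```text
t: 13.85
tool_pos: [0.5626, 0.069, 0.0879]
tool_rot: [[0.203, 0.979, 0.0], [0.979, -0.203, -0.0], [-0.0, 0.0, -1.0]]
contact_force: [-0.3, 0.4, -2.9]
opening: 0.237
grasp_force: 59.9
```

```bash
python3 -W ignore clip.py
```

```text
front 28mm: mean lat -6.0 range -21.9 11.6 [np.float64(-14.0), np.float64(-8.0), np.float64(-7.2), np.float64(0.8), np.float64(-5.7), np.float64(0.8), np.float64(17.0), np.float64(nan), np.float64(nan), np.float64(nan)]
n 170 mean [-126.3    0.8] along -142.2 -94.1 lat -46.1 44.7
tcp [-159.2   -0.7] 0.0879 tip [-42.   -0.3] F stand [-0.4  0.2 -3.6]
```

arm_command([
  {"dx": -0.3,"dy": -1.5,"dz": 0,"wx": 0,"wy": 0,"wz": 0,"grip": 255},
  {"dx": -0.6,"dy": -3,"dz": 0,"wx": 0,"wy": 0,"wz": 0,"grip": 255},
  {"dx": -0.6,"dy": -3,"dz": 0,"wx": 0,"wy": 0,"wz": 0,"grip": 255},
  {"dx": -0.6,"dy": -3,"dz": 0,"wx": 0,"wy": 0,"wz": 0,"grip": 255},
])

```text
t: 14.3
tool_pos: [0.5628, 0.0683, 0.0888]
tool_rot: [[0.204, 0.979, 0.002], [0.979, -0.204, 0.004], [0.004, 0.001, -1.0]]
contact_force: [0.8, 9.3, 0.3]
opening: 0.235
grasp_force: 60.3
```

arm_command([
  {"dx": -0.3,"dy": -1.5,"dz": 0,"wx": 0,"wy": 0,"wz": 0,"grip": 255},
  {"dx": -0.4,"dy": -2,"dz": 0,"wx": 0,"wy": 0,"wz": 0,"grip": 255},
  {"dx": -0.4,"dy": -2,"dz": 0,"wx": 0,"wy": 0,"wz": 0,"grip": 255},
])

```text
t: 14.6
tool_pos: [0.563, 0.0679, 0.0895]
tool_rot: [[0.204, 0.979, 0.004], [0.979, -0.204, 0.007], [0.008, 0.002, -1.0]]
contact_force: [0.9, 16.2, 1.2]
opening: 0.24
grasp_force: 60.6
```

The force dropped to zero (snap), then rose stiffly with the tip at −41 mm, so the clip is home. Backing out.

arm_command([
  {"dx": 1.6,"dy": 8,"dz": 0,"wx": 0,"wy": 0,"wz": 0,"grip": 255},
  {"dx": 4.2,"dy": 20,"dz": 0,"wx": 0,"wy": 0,"wz": 0,"grip": 255},
  {"dx": 8.3,"dy": 40,"dz": 0,"wx": 0,"wy": 0,"wz": 0,"grip": 255},
  {"dx": 12,"dy": 60,"dz": 5,"wx": 0,"wy": 0,"wz": 0,"grip": 255},
  {"dx": 16,"dy": 80,"dz": 30,"wx": 0,"wy": 0,"wz": 0,"grip": 255},
  {"dx": 20,"dy": 100,"dz": 40,"wx": 0,"wy": 0,"wz": 0,"grip": 255},
  {"dx": 20,"dy": 120,"dz": 40,"wx": 0,"wy": 0,"wz": 0,"grip": 255},
  {"dx": 20,"dy": 120,"dz": 40,"wx": 0,"wy": 0,"wz": 0,"grip": 255},
])

```text
t: 15.4
tool_pos: [0.5817, 0.1866, 0.1282]
tool_rot: [[0.2, 0.98, 0.001], [0.98, -0.2, 0.0], [0.0, 0.001, -1.0]]
contact_force: [0.1, -0.5, -3.6]
opening: 0.239
grasp_force: 60.0
```

```bash
python3 -W ignore clip.py; python3 -c "
from h import *
s=env.read_state();print(s['tool_pos'],np.round(s['joint_pos'],2))
g=env.read_camera('top').astype(int).sum(2)//30
for y in range(172,194):print(y,''.join('%3d'%v for v in g[y,222:270]))"
```

```text
front 28mm: mean lat -1.6 range -31.4 28.8 [np.float64(-2.1), np.float64(-1.5), np.float64(-1.6), np.float64(-0.9), np.float64(-2.1), np.float64(-3.8), np.float64(nan), np.float64(nan), np.float64(nan), np.float64(nan)]
n 144 mean [-30.2  -1.7] along -53.4 -16.3 lat -31.4 28.8
front 28mm: mean lat -39.0 range -45.8 -28.7 [np.float64(-40.4), np.float64(-37.5), np.float64(nan), np.float64(nan), np.float64(nan), np.float64(nan), np.float64(nan), np.float64(nan), np.float64(nan), np.float64(nan)]
n 17 mean [-149.6  -39. ] along -154.7 -143.2 lat -45.8 -28.7
tcp [-276.9   -6.3] 0.1276 tip [-159.7   -5.7] F stand [-0.1 -0.1 -3.7]
[0.58131536 0.18533827 0.12759923] [ 0.12  0.26  1.73 -0.    1.15  0.33]
172  14 14 14 14 14 14 14 14 14 14 14 14 14 14 14 14 14 14 14 14 14 14 14 14 14 14 14 14 14 14 14 14 14 14 14 14 14 14 14 14 14 13 12 10  8  5  3  2
173  14 14 14 14 14 14 14 14 14 14 14 14 14 14 14 14 14 14 14 14 14 14 14 14 13 12 12 12 13 13 13 14 14 14 14 14 14 14 14 14 14 14 14 13 11  8  5  3
174  14 14 14 14 14 14 14 14 14 14 14 14 14 14 14 14 14 14 14 14 14 14 14 13 11 10  9  9  9 10 11
[... 2182 characters left out ...]
14 14 14 14 14 14 12  9  6  5  5  5  5  5  6  8  8  8  9 10 10 10  9  8  7  7  8 10 12 14 14 14 14 14 14
190  14 14 14 14 14 14 14 14 14 14 14 14 14 14 14 14 14 14 14 13 10  7  5  5  5  5  5  5  6  6  5  6  7  7  7  6  6  6  7  9 11 13 14 14 14 14 14 14
191  14 14 14 14 14 14 14 14 14 14 14 14 14 14 14 14 14 14 14 13 11  8  5  4  5  5  4  5  5  4  4  4  4  3  3  3  4  6  7 10 12 14 14 14 14 14 14 14
192  14 14 14 14 14 14 14 14 14 14 14 14 14 14 14 14 14 14 14 14 13 10  7  6  5  5  5  4  4  4  4  4  3  3  3  4  4  5  7 10 13 14 14 14 14 14 14 14
193  14 14 14 14 14 14 14 14 14 14 14 14 14 14 14 14 14 14 14 14 13 12 11  9  8  7  6  5  5  4  4  4  4  4  4  4  4  5  6  9 12 13 14 14 14 14 14 14
```

Clip tail ends at −53 mm (−55 expected when seated) and its jaws wrap the post, so it is home. Returning the tool to the mat.

arm_command([
  {"dx": -5,"dy": 20,"dz": 0,"wx": 0,"wy": 0,"wz": 8,"grip": 255},
  {"dx": -15,"dy": 40,"dz": 0,"wx": 0,"wy": 0,"wz": 16,"grip": 255},
  {"dx": -30,"dy": 60,"dz": 0,"wx": 0,"wy": 0,"wz": 24,"grip": 255},
  {"dx": -45,"dy": 80,"dz": 0,"wx": 0,"wy": 0,"wz": 32,"grip": 255},
  {"dx": -60,"dy": 95,"dz": 0,"wx": 0,"wy": 0,"wz": 40,"grip": 255},
  {"dx": -75,"dy": 110,"dz": 0,"wx": 0,"wy": 0,"wz": 48,"grip": 255},
  {"dx": -90,"dy": 120,"dz": 0,"wx": 0,"wy": 0,"wz": 56,"grip": 255},
  {"dx": -105,"dy": 130,"dz": 0,"wx": 0,"wy": 0,"wz": 64,"grip": 255},
  {"dx": -120,"dy": 140,"dz": 0,"wx": 0,"wy": 0,"wz": 72,"grip": 255},
  {"dx": -131,"dy": 145,"dz": 0,"wx": 0,"wy": 0,"wz": 80,"grip": 255},
])

```text
t: 16.5
tool_pos: [0.4496, 0.329, 0.1273]
tool_rot: [[-0.931, 0.365, -0.001], [0.365, 0.931, -0.001], [0.001, -0.001, -1.0]]
contact_force: [-0.9, -0.6, -2.8]
opening: 0.236
grasp_force: 60.0
```

arm_command([
  {"dx": 0,"dy": 0,"dz": 0,"wx": 0,"wy": 0,"wz": 8,"grip": 255},
  {"dx": 0,"dy": 0,"dz": -20,"wx": 0,"wy": 0,"wz": 16,"grip": 255},
  {"dx": 0,"dy": 0,"dz": -50,"wx": 0,"wy": 0,"wz": 20,"grip": 255},
  {"dx": 0,"dy": 0,"dz": -60,"wx": 0,"wy": 0,"wz": 20,"grip": 255},
  {"dx": 0,"dy": 0,"dz": -60,"wx": 0,"wy": 0,"wz": 20,"grip": 255},
  {"dx": 0,"dy": 0,"dz": -60,"wx": 0,"wy": 0,"wz": 20,"grip": 255},
])

```text
t: 17.1
tool_pos: [0.4513, 0.3293, 0.0686]
tool_rot: [[-1.0, 0.031, 0.001], [0.031, 1.0, 0.0], [-0.001, 0.0, -1.0]]
contact_force: [-0.1, 0.6, -2.4]
opening: 0.239
grasp_force: 59.9
```

arm_command([
  {"dx": 0,"dy": 0,"dz": -12,"wx": 0,"wy": 0,"wz": 0,"grip": 255},
  {"dx": 0,"dy": 0,"dz": -19,"wx": 0,"wy": 0,"wz": 0,"grip": 255},
  {"dx": 0,"dy": 0,"dz": -21,"wx": 0,"wy": 0,"wz": 0,"grip": 255},
  {"dx": 0,"dy": 0,"dz": -21,"wx": 0,"wy": 0,"wz": 0,"grip": 255},
])

```text
t: 17.5
tool_pos: [0.4506, 0.3294, 0.0469]
tool_rot: [[-1.0, 0.03, -0.0], [0.03, 1.0, -0.0], [0.0, -0.0, -1.0]]
contact_force: [-0.4, -0.8, -3.7]
opening: 0.238
grasp_force: 60.0
```

arm_command([
  {"dx": 0,"dy": 0,"dz": -1,"wx": 0,"wy": 0,"wz": 0,"grip": 255},
  {"dx": 0,"dy": 0,"dz": -1,"wx": 0,"wy": 0,"wz": 0,"grip": 255},
])

```text
t: 17.7
tool_pos: [0.4508, 0.3296, 0.0466]
tool_rot: [[-1.0, 0.03, 0.0], [0.03, 1.0, 0.0], [-0.0, 0.0, -1.0]]
contact_force: [-1.6, 0.3, 1.2]
opening: 0.243
grasp_force: 60.5
```

arm_command([
  {"dx": 0,"dy": 0,"dz": 0,"wx": 0,"wy": 0,"wz": 0,"grip": 150},
  {"dx": 0,"dy": 0,"dz": 0,"wx": 0,"wy": 0,"wz": 0,"grip": 50},
  {"dx": 0,"dy": 0,"dz": 0,"wx": 0,"wy": 0,"wz": 0,"grip": 0},
  {"dx": 0,"dy": 0,"dz": 0,"wx": 0,"wy": 0,"wz": 0,"grip": 0},
  {"dx": 0,"dy": 0,"dz": 0,"wx": 0,"wy": 0,"wz": 0,"grip": 0},
  {"dx": 0,"dy": 0,"dz": 0,"wx": 0,"wy": 0,"wz": 0,"grip": 0},
  {"dx": 0,"dy": 0,"dz": 30,"wx": 0,"wy": 0,"wz": 0,"grip": 0},
  {"dx": 0,"dy": 0,"dz": 75,"wx": 0,"wy": 0,"wz": 0,"grip": 0},
  {"dx": 0,"dy": 0,"dz": 120,"wx": 0,"wy": 0,"wz": 0,"grip": 0},
  {"dx": 0,"dy": 0,"dz": 165,"wx": 0,"wy": 0,"wz": 0,"grip": 255},
])

```text
t: 18.7
tool_pos: [0.4503, 0.3292, 0.2125]
tool_rot: [[-1.0, 0.03, -0.0], [0.03, 1.0, -0.0], [0.0, -0.0, -1.0]]
contact_force: [-0.0, 0.3, -0.5]
opening: 0.854
grasp_force: 0.0
```

```bash
python3 -c "
from h import *
s=env.read_state();print(s['tool_pos'],s['contact_force'])
im=env.read_camera('side').astype(int)
# grey/non-blue region within mat
r,g,b=im[...,0],im[...,1],im[...,2]
print(px('side',[.568,.326,.012]),px('side',[.387,.333,.004]))
sub=(b>r+40)
for y in range(288,350,3):print(y,''.join('#' if v else '.' for v in sub[y,110:245]))"
```

```text
[0.45026256 0.32923995 0.21254422] [-0.00148418  0.2659458  -0.47859823]
[149.  301.7] [209.  334.9]
288 ...............................#################################.......................................................................
291 .............................##########################################................................................................
294 ..........................###################################################..........................................................
297 .......................####################.........################################...................................................
300 .....................#######################...................###########################.............................................
303 ..................################################..................############################.......................................
306 ...............#################################..........................############################.................................
309 .............##
[... 1240 characters left out ...]

336 ................###################################################################................#####################...............
339 ......................################################################################...........#####################.................
342 ...........................################################################################...#######################..................
345 .................................##################################################################################....................
348 ......................................###########################################################################......................
```

Tool is standing on the mat: its blob fits the predicted prong and rear-foot pixels. Next, the swing arm, with the fingers shut.

arm_command([
  {"dx": 5,"dy": -25,"dz": 10,"wx": 0,"wy": 0,"wz": -8,"grip": 255},
  {"dx": 10,"dy": -50,"dz": 10,"wx": 0,"wy": 0,"wz": -16,"grip": 255},
  {"dx": 15,"dy": -75,"dz": 10,"wx": 0,"wy": 0,"wz": -24,"grip": 255},
  {"dx": 20,"dy": -100,"dz": 10,"wx": 0,"wy": 0,"wz": -32,"grip": 255},
  {"dx": 20,"dy": -125,"dz": 10,"wx": 0,"wy": 0,"wz": -40,"grip": 255},
  {"dx": 20,"dy": -150,"dz": 10,"wx": 0,"wy": 0,"wz": -48,"grip": 255},
  {"dx": 20,"dy": -175,"dz": 10,"wx": 0,"wy": 0,"wz": -56,"grip": 255},
  {"dx": 20,"dy": -200,"dz": 10,"wx": 0,"wy": 0,"wz": -64,"grip": 255},
  {"dx": 20,"dy": -225,"dz": 10,"wx": 0,"wy": 0,"wz": -72,"grip": 255},
  {"dx": 20,"dy": -250,"dz": 10,"wx": 0,"wy": 0,"wz": -80,"grip": 255},
])

```text
t: 19.75
tool_pos: [0.4704, 0.0784, 0.2208]
tool_rot: [[-0.139, 0.99, 0.0], [0.99, 0.139, -0.0], [-0.0, 0.0, -1.0]]
contact_force: [1.0, -0.5, 0.0]
opening: 0.0
grasp_force: 0.0
```

arm_command([
  {"dx": 0,"dy": -25,"dz": 0,"wx": 0,"wy": 0,"wz": -8,"grip": 255},
  {"dx": -5,"dy": -50,"dz": 0,"wx": 0,"wy": 0,"wz": -16,"grip": 255},
  {"dx": -10,"dy": -75,"dz": 0,"wx": 0,"wy": 0,"wz": -24,"grip": 255},
  {"dx": -15,"dy": -100,"dz": 0,"wx": 0,"wy": 0,"wz": -32,"grip": 255},
  {"dx": -20,"dy": -125,"dz": 0,"wx": 0,"wy": 0,"wz": -40,"grip": 255},
  {"dx": -25,"dy": -150,"dz": 0,"wx": 0,"wy": 0,"wz": -48,"grip": 255},
  {"dx": -30,"dy": -175,"dz": 0,"wx": 0,"wy": 0,"wz": -56,"grip": 255},
  {"dx": -35,"dy": -200,"dz": 0,"wx": 0,"wy": 0,"wz": -64,"grip": 255},
  {"dx": -40,"dy": -225,"dz": 0,"wx": 0,"wy": 0,"wz": -72,"grip": 255},
  {"dx": -45,"dy": -250,"dz": 0,"wx": 0,"wy": 0,"wz": -80,"grip": 255},
])

```text
t: 20.75
tool_pos: [0.4252, -0.1716, 0.2208]
tool_rot: [[0.951, 0.308, 0.0], [0.308, -0.951, -0.0], [0.0, 0.0, -1.0]]
contact_force: [0.4, -0.6, -0.2]
opening: -0.001
grasp_force: 0.0
```

arm_command([
  {"dx": 0,"dy": 0,"dz": 0,"wx": 0,"wy": 0,"wz": -8,"grip": 255},
  {"dx": 0,"dy": 0,"dz": 0,"wx": 0,"wy": 0,"wz": -16,"grip": 255},
  {"dx": 0,"dy": 0,"dz": 0,"wx": 0,"wy": 0,"wz": -24,"grip": 255},
  {"dx": 0,"dy": 0,"dz": 0,"wx": 0,"wy": 0,"wz": -32,"grip": 255},
  {"dx": 0,"dy": 0,"dz": 0,"wx": 0,"wy": 0,"wz": -40,"grip": 255},
  {"dx": 0,"dy": 0,"dz": 0,"wx": 0,"wy": 0,"wz": -48,"grip": 255},
  {"dx": 0,"dy": 0,"dz": 0,"wx": 0,"wy": 0,"wz": -51,"grip": 255},
  {"dx": 0,"dy": 0,"dz": 0,"wx": 0,"wy": 0,"wz": -51,"grip": 255},
  {"dx": 0,"dy": 0,"dz": 0,"wx": 0,"wy": 0,"wz": -51,"grip": 255},
])

```text
t: 21.65
tool_pos: [0.4255, -0.1706, 0.2208]
tool_rot: [[0.842, -0.539, -0.0], [-0.539, -0.842, 0.0], [-0.0, -0.0, -1.0]]
contact_force: [-0.1, 0.5, -0.1]
opening: -0.003
grasp_force: 0.0
```

```bash
python3 -c "
from h import *
s=env.read_state();print(s['tool_pos'],np.round(s['joint_pos'],2))
a=cv2.absdiff(env.read_camera('side'),cv2.resize(cv2.imread('pics/side0.png')[:,:,::-1],(512,384)))
print(px('side',[.461,-.193,.098]),px('side',[.461,-.193,.04]))
g=env.read_camera('side').astype(int).sum(2)//8
for y in range(166,192,2):print(y,g[y,264:284])"
```

```text
[ 0.42554353 -0.17057788  0.22079924] [-0.63 -0.22  2.04  0.    1.32  1.51]
[273.8 170.9] [273.4 185. ]
166 [76 76 76 76 76 76 77 77 76 78 77 78 77 77 76 77 77 76 77 77]
168 [77 76 76 76 76 77 76 75 73 67 66 69 73 74 77 78 77 78 77 77]
170 [76 76 76 78 77 78 73 59 41 29 26 30 38 54 71 78 77 78 78 77]
172 [76 76 76 77 77 78 71 47 20  8  7  8 16 45 69 77 77 73 67 60]
174 [76 75 77 77 77 78 70 47 18  7  5  6 16 45 66 64 52 37 28 23]
176 [77 76 77 77 78 77 70 46 19  7  7  3 13 30 43 34 20 27 40 53]
178 [75 75 74 73 71 69 60 38 15  6  7  7  8  8 12 24 42 59 67 72]
180 [71 68 67 66 66 63 53 32 13  4  6  5  7  7 14 38 61 71 72 69]
182 [66 65 65 65 66 63 52 32 11  6  6  7  8 11 15 27 45 58 60 60]
184 [67 66 67 67 66 63 51 31 12  8  7  7  9  8 13 12 17 28 38 48]
186 [64 63 61 58 54 46 34 21  8  7  5  6  8  9 13 14 12 10 10 20]
188 [45 38 33 29 26 23 23 21 19 14 11 11 11 13 14 15 18 17 15 11]
190 [23 23 23 23 22 20 21 17 17 15 18 21 26 28 27 28 32 31 31 29]
```

arm_command([
  {"dx": 0,"dy": 0,"dz": -45,"wx": 0,"wy": 0,"wz": 0,"grip": 255},
  {"dx": 0,"dy": 0,"dz": -90,"wx": 0,"wy": 0,"wz": 0,"grip": 255},
  {"dx": 0,"dy": 0,"dz": -130,"wx": 0,"wy": 0,"wz": 0,"grip": 255},
  {"dx": 0,"dy": 0,"dz": -153,"wx": 0,"wy": 0,"wz": 0,"grip": 255},
  {"dx": 0,"dy": 0,"dz": -153,"wx": 0,"wy": 0,"wz": 0,"grip": 255},
  {"dx": 0,"dy": 0,"dz": -153,"wx": 0,"wy": 0,"wz": 0,"grip": 255},
])

```text
t: 22.35
tool_pos: [0.4259, -0.1708, 0.0685]
tool_rot: [[0.842, -0.54, 0.0], [-0.54, -0.842, -0.0], [0.0, 0.0, -1.0]]
contact_force: [0.4, -0.2, 0.3]
opening: 0.0
grasp_force: 0.0
```

```bash
python3 -c "
from h import *
s=env.read_state();p=s['tool_pos'];print(p)
for a in range(-138,-61,4):
    r=np.radians(a);q=P+.131*np.array([np.cos(r),np.sin(r)]);print(a,np.round(1000*(q-p[:2])),'wz',max(0,a+100+32.6))"
```

```text
[ 0.42591967 -0.17083183  0.06848297]
-138 [ 7. -4.] wz 0
-134 [ 13. -10.] wz 0
-130 [ 20. -16.] wz 2.6000000000000014
-126 [ 27. -22.] wz 6.600000000000001
-122 [ 35. -27.] wz 10.600000000000001
-118 [ 43. -32.] wz 14.600000000000001
-114 [ 51. -36.] wz 18.6
-110 [ 60. -39.] wz 22.6
-106 [ 68. -42.] wz 26.6
-102 [ 77. -44.] wz 30.6
-98 [ 86. -46.] wz 34.6
-94 [ 95. -47.] wz 38.6
-90 [104. -47.] wz 42.6
-86 [114. -47.] wz 46.6
-82 [123. -46.] wz 50.6
-78 [132. -44.] wz 54.6
-74 [141. -42.] wz 58.6
-70 [149. -39.] wz 62.6
-66 [158. -36.] wz 66.6
-62 [166. -32.] wz 70.6
```

arm_command([
  {"dx": 7,"dy": -4,"dz": 0,"wx": 0,"wy": 0,"wz": 0,"grip": 255},
  {"dx": 13,"dy": -10,"dz": 0,"wx": 0,"wy": 0,"wz": 0,"grip": 255},
  {"dx": 20,"dy": -16,"dz": 0,"wx": 0,"wy": 0,"wz": 3,"grip": 255},
  {"dx": 27,"dy": -22,"dz": 0,"wx": 0,"wy": 0,"wz": 7,"grip": 255},
  {"dx": 35,"dy": -27,"dz": 0,"wx": 0,"wy": 0,"wz": 11,"grip": 255},
  {"dx": 43,"dy": -32,"dz": 0,"wx": 0,"wy": 0,"wz": 15,"grip": 255},
  {"dx": 51,"dy": -36,"dz": 0,"wx": 0,"wy": 0,"wz": 19,"grip": 255},
  {"dx": 60,"dy": -39,"dz": 0,"wx": 0,"wy": 0,"wz": 23,"grip": 255},
])

```text
t: 23.15
tool_pos: [0.4866, -0.2109, 0.0691]
tool_rot: [[0.986, -0.166, 0.001], [-0.166, -0.986, -0.002], [0.001, 0.001, -1.0]]
contact_force: [-2.1, -1.9, -0.2]
opening: -0.001
grasp_force: 1.1
```

arm_command([
  {"dx": 8,"dy": -3,"dz": 0,"wx": 0,"wy": 0,"wz": 4,"grip": 255},
  {"dx": 17,"dy": -5,"dz": 0,"wx": 0,"wy": 0,"wz": 8,"grip": 255},
  {"dx": 26,"dy": -7,"dz": 0,"wx": 0,"wy": 0,"wz": 12,"grip": 255},
  {"dx": 35,"dy": -8,"dz": 0,"wx": 0,"wy": 0,"wz": 16,"grip": 255},
  {"dx": 44,"dy": -8,"dz": 0,"wx": 0,"wy": 0,"wz": 20,"grip": 255},
  {"dx": 54,"dy": -8,"dz": 0,"wx": 0,"wy": 0,"wz": 24,"grip": 255},
  {"dx": 63,"dy": -7,"dz": 0,"wx": 0,"wy": 0,"wz": 28,"grip": 255},
  {"dx": 72,"dy": -5,"dz": 0,"wx": 0,"wy": 0,"wz": 32,"grip": 255},
])

```text
t: 23.95
tool_pos: [0.5588, -0.216, 0.0691]
tool_rot: [[0.924, 0.382, 0.001], [0.382, -0.924, -0.002], [0.0, 0.002, -1.0]]
contact_force: [-2.0, -2.0, -0.2]
opening: -0.001
grasp_force: 1.1
```

arm_command([
  {"dx": 9,"dy": 2,"dz": 0,"wx": 0,"wy": 0,"wz": 4,"grip": 255},
  {"dx": 13,"dy": 3.5,"dz": 0,"wx": 0,"wy": 0,"wz": 6,"grip": 255},
  {"dx": 17,"dy": 5,"dz": 0,"wx": 0,"wy": 0,"wz": 8,"grip": 255},
  {"dx": 17,"dy": 5,"dz": 0,"wx": 0,"wy": 0,"wz": 8,"grip": 255},
])

```text
t: 24.35
tool_pos: [0.5754, -0.2097, 0.0685]
tool_rot: [[0.863, 0.505, 0.001], [0.505, -0.863, -0.0], [0.001, 0.001, -1.0]]
contact_force: [0.1, -0.0, -0.7]
opening: -0.001
grasp_force: 0.0
```

arm_command([
  {"dx": 2,"dy": 1,"dz": 0,"wx": 0,"wy": 0,"wz": 1,"grip": 255},
  {"dx": 4,"dy": 2,"dz": 0,"wx": 0,"wy": 0,"wz": 2,"grip": 255},
  {"dx": 4,"dy": 2,"dz": 0,"wx": 0,"wy": 0,"wz": 2,"grip": 255},
])

```text
t: 24.65
tool_pos: [0.5787, -0.2074, 0.068]
tool_rot: [[0.845, 0.535, 0.0], [0.535, -0.845, 0.0], [0.0, -0.0, -1.0]]
contact_force: [0.3, 0.1, -0.2]
opening: -0.001
grasp_force: 0.0
```

arm_command([
  {"dx": 2,"dy": 1,"dz": 0,"wx": 0,"wy": 0,"wz": 1,"grip": 255},
  {"dx": 4,"dy": 2,"dz": 0,"wx": 0,"wy": 0,"wz": 2,"grip": 255},
  {"dx": 4,"dy": 2,"dz": 0,"wx": 0,"wy": 0,"wz": 2,"grip": 255},
])

```text
t: 24.95
tool_pos: [0.5821, -0.2061, 0.0679]
tool_rot: [[0.825, 0.565, -0.002], [0.565, -0.825, -0.001], [-0.002, -0.0, -1.0]]
contact_force: [-4.4, -3.9, 1.9]
opening: -0.002
grasp_force: 2.4
```

arm_command([
  {"dx": 1,"dy": 0.6,"dz": 0,"wx": 0,"wy": 0,"wz": 0,"grip": 255},
  {"dx": 2,"dy": 1.3,"dz": 0,"wx": 0,"wy": 0,"wz": 0,"grip": 255},
  {"dx": 2,"dy": 1.3,"dz": 0,"wx": 0,"wy": 0,"wz": 0,"grip": 255},
  {"dx": 2,"dy": 1.3,"dz": 0,"wx": 0,"wy": 0,"wz": 0,"grip": 255},
])

```text
t: 25.35
tool_pos: [0.5821, -0.206, 0.0679]
tool_rot: [[0.825, 0.564, -0.007], [0.564, -0.825, -0.002], [-0.007, -0.002, -1.0]]
contact_force: [-11.9, -6.9, 5.0]
opening: -0.0
grasp_force: 7.1
```

```bash
python3 -c "
from h import *
s=env.read_state();print(s['tool_pos'],s['contact_force'])
r=np.radians(-101.9+45.3);q=P+.13*np.array([np.cos(r),np.sin(r)]);print('post at stop',q,'dist',np.linalg.norm(q-s['tool_pos'][:2]))
g=env.read_camera('side').astype(int).sum(2)//8
u=px('side',[*q,.098]);print(u)
for y in range(int(u[1])-4,int(u[1])+18,2):print(y,g[y,int(u[0])-12:int(u[0])+13])"
```

```text
[ 0.58214385 -0.20600608  0.06790222] [-11.88673755  -6.91710859   4.96481094]
post at stop [ 0.6019625  -0.19543022] dist 0.02246392070073205
[234.3 158.3]
154 [74 74 75 75 75 73 72 71 66 64 61 62 61 61 57 41 23 12 13 16 20 22 19 15
 28]
156 [66 65 63 63 60 50 43 37 31 26 24 22 20 19 18 17 11  9  8  9 12 13  8  8
 21]
158 [30 26 24 23 23 26 30 35 40 38 29 17 12 10 14 16 15 11 10 10  9 10 12  9
 11]
160 [13 11 17 29 39 43 45 47 46 39 24 12  9 11  8 11 16 18 15  9  8 11 15 15
 13]
162 [ 9 20 33 44 47 47 46 47 45 37 24 11  7  6  5  9 17 23 17  9  8 11 17 16
 11]
164 [10 21 37 44 47 48 47 47 47 42 28 12  6  7  4  8 18 21 19 11  8 13 16 16
 10]
166 [10 12 21 32 40 45 46 47 46 43 29 13  5  7  7 12 23 32 33 25 19 16 13 12
  4]
168 [12  9  6 11 19 25 28 33 37 35 24 11  6  6  6 10 19 25 25 19 12  7  7  7
  8]
170 [16 10  9  7  8  8  8 10 11 12 10  5  9  6  4  8  6  6  8 10 11 15 10  8
  9]
172 [17 15 13 13 14 10  8  9  7  6  7  5  8  8  6  6  6  6  7 15 18 16 13 11
 12]
174 [19 13 14 14 14 15 11 11 10  8  8 10  7  6  7  9  8  9  6 10 11 10  9 10
 11]
```

Hard stop: TCP-to-post distance of 22.5 mm matches 11+11. Retreating clear.

arm_command([
  {"dx": -8,"dy": -5,"dz": 0,"wx": 0,"wy": 0,"wz": 0,"grip": 255},
  {"dx": -30,"dy": -20,"dz": 0,"wx": 0,"wy": 0,"wz": 0,"grip": 255},
  {"dx": -45,"dy": -30,"dz": 0,"wx": 0,"wy": 0,"wz": 0,"grip": 255},
  {"dx": -45,"dy": -30,"dz": 45,"wx": 0,"wy": 0,"wz": 0,"grip": 255},
  {"dx": -60,"dy": -30,"dz": 90,"wx": 0,"wy": 0,"wz": 0,"grip": 255},
  {"dx": -80,"dy": -30,"dz": 135,"wx": 0,"wy": 0,"wz": 0,"grip": 255},
  {"dx": -80,"dy": -30,"dz": 150,"wx": 0,"wy": 0,"wz": 0,"grip": 255},
  {"dx": -80,"dy": -30,"dz": 150,"wx": 0,"wy": 0,"wz": 0,"grip": 255},
  {"dx": -80,"dy": -30,"dz": 150,"wx": 0,"wy": 0,"wz": 0,"grip": 255},
  {"dx": -80,"dy": -30,"dz": 150,"wx": 0,"wy": 0,"wz": 0,"grip": 255},
])

```text
t: 26.4
tool_pos: [0.5037, -0.2335, 0.2152]
tool_rot: [[0.826, 0.564, -0.004], [0.564, -0.826, 0.003], [-0.001, -0.004, -1.0]]
contact_force: [0.5, 0.5, -1.4]
opening: 0.003
grasp_force: 0.0
```

```bash
python3 -c "
from h import *
s=env.read_state();print(s['t'],s['tool_pos'],s['contact_force'])
# swing post top and bystanders: sub-image of dark blob near predicted
r=np.radians(-56.6);q=P+.13*np.array([np.cos(r),np.sin(r)])
g=env.read_camera('side').astype(int).sum(2);u=px('side',[*q,.09]);print('pred',u)
w=g[int(u[1])-3:int(u[1])+4,int(u[0])-10:int(u[0])+11].mean(0);print((w//8).astype(int),int(u[0])-10)
a=cv2.resize(cv2.imread('pics/top0.png'),(512,384),interpolation=cv2.INTER_AREA)[:,:,::-1].astype(int);b=env.read_camera('top').astype(int)
for n,x,y in(('spool',183,111),('jar',215,119),('bottle',389,218)):print(n,abs(a-b)[y-9:y+10,x-9:x+10].sum(2).max())"
```

```text
26.4 [ 0.50374806 -0.23346759  0.2152012 ] [ 0.52806442  0.45323845 -1.367471  ]
pred [234.4 160.3]
[28 35 39 40 41 42 43 38 26 13 10 10 10 20 34 44 46 43 39 34 26] 224
spool 34
jar 33
bottle 32
```

```bash
python3 -c "
from workcell import env
print(env.finish_job())"
```

```text
the job is handed in; nothing more can be done
None
```

The job is handed in, though the hand-in gave no verdict: by my force and camera checks the clip is snapped home, the fork tool stands released on the mat, the swing arm rests against its stop, and the spool, jar and bottle are unmoved.

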